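# Lock the sample honey jar in the stall's cam clamp

### The arm

A 6-joint arm with a two-finger parallel gripper is mounted at the origin on the work surface. World frame = base frame: x ahead of the robot, y to its left, z up, the work surface at z = 0. Lengths are in m, angles in rad, forces in N, time in s.
With the tool pointing down it reaches from about 0.25 to 0.775 m from the base axis. Payload 4 kg.
Tool frame: the origin (TCP) lies at the centre of the arm's flange, where the gripper is bolted on; the fingertips stand ahead of it and the grasp point (between the pads) lies 180 mm ahead of it (robot.tcp_to_tips is the z of the fingertips in the tool frame, in m); z points along the fingers, y is the direction in which the jaws open and shut (so a half turn about z gives the same grasp; the last joint's range is limited). The gripper opens to 94 mm and grips with 3 to 60 N. Pads are 16 mm wide; open, the fingers measure 119 mm over their backs; the gripper's body (75 mm by 177 mm) begins 78 mm behind the grasp point.
Start: joints at [1.072, 0.087, 1.371, -0, 1.684, -0.103], TCP at [0.212, 0.507, 0.405] pointing down, gripper open.
Joint ranges: [-3.1, 3.1], [-0.76, 2.03], [0.27, 2.55], [-1.08, 4.22], [0.17, 2.65], [-2.57, 2.57]. Speed limits (rad/s): [2.79, 2.79, 3.14, 3.14, 3.14, 3.14].

### API

Orientations are given as [roll, pitch, yaw] about the fixed x, y, z axes, in that order (R = Rz(yaw) Ry(pitch) Rx(roll)).
In Python, from bench import robot gives the robot as it stands.
- The arm moves only by the tool move_arm, never from a script. Its argument "increments" is a list that holds one entry, the list of rows, each a list of 7 numbers: the opening, from 0 (shut) to 1 (fully open), then the shift along the tool's x, y, z as a fraction of full scale, then the turn, a rotation vector about the tool's x, y, z as a fraction of full scale. In form: [[[jaw, dx, dy, dz, rx, ry, rz], ...]]. A call has 1 to 8 rows; each row is the pose to reach, as a shift and turn from the pose commanded when the call began, along the tool's axes at that moment; what a row does not reach only later rows make up. Full scale, the value 1, is 0.1 m for a shift and pi/2 rad for a turn. A row lasts 1/12 s, in which the tool goes at most 41.7 mm and 7.16 degrees, less where a joint would pass 70% of its speed; a pose out of reach is approached as far as the arm can. A call with a number of a shift or a turn outside -1 to 1 is refused whole. A call with a gripper value outside its range is refused whole. The fingers move at their own pace and stop on an object; the grip force is fixed at half the most. Time passes only in rows, so rows that repeat a pose let the fingers close. It gives the time, the measured TCP pose, the force and the opening at its end, in the units of the state.
- robot.get_obs(): the state, without advancing time (a new reading comes with each control period).
- robot.snapshot(name): name is "side" or "top" or "wrist"; returns (picture, depth): 420x560x3 uint8, red, green, blue; 420x560 float32, m along the optical axis (not along the pixel's ray), 0 where there is no reading.
- robot.camera_params(name): a dict with "mtx" (3x3 intrinsics, pixels), "R" (3x3) and "t" (3): a world point X has camera coordinates R X + t. Camera axes: x right, y down, z forward; pixel columns grow to the right and rows downward; lengths in m; the calibration is good to about 2 mm. A picture is of the moment at which its call begins: read the wrist's pose just before it. camera_params takes no time and is no camera call; for the wrist camera it gives the pose at the moment of the call.
- robot.close_job(): hands the job in, once; it reports no verdict.
The state is a dict: "time": time; "joint_positions": joint angles; "qvel": joint speeds; "joint_torque": joint torques, N m; "tool_pos": TCP position; "ee_rot": TCP orientation; "wrist_force": force on the tool from outside, world axes, zero at the start; "wrist_torque": the same for the moment, N m; "width": finger opening in m.
Only numpy, scipy, OpenCV 4.12 (cv2) and the standard library are available. Lean on these libraries where they do the work, as an engineer would, in place of code of your own. Each camera call takes 0.05 s, during which the arm holds its last target.

### The job

Set the small honey jar upright in the nest of the jar clamp, gently and while the clamp is still open, and let go of it. Then turn the clamp's knob clockwise until its sprung lock pin drops fully home into the notch of the cam, stop there without forcing the knob against the end of the notch, and let go; leave the other things on the table where they are.

Things in the scene. Friction and masses are not known exactly. Their poses are not given: they have to be found in the camera images.
- jar: the small honey jar: the smallest closed jar, 60 mm diameter, 80 mm tall, straight wall from 4 to 54 mm height, lid 56 mm wide from 64 mm height up, 0.19 to 0.38 kg. Origin: centre of its underside, z up along the jar
- clamp: jar clamp fixed on the table: wooden board 170 x 270 x 12 mm with a jar nest at its +y end and a black-barred knob at its -y end. Origin: under the board, axes: y along the board from knob to nest, x across it towards the lock pin, z up. Knob axis at (0, -60 mm), nest centre at (0, 65 mm)
- nest (a point): centre of the nest's floor (the board's top, 12 mm above the table), where the jar's underside belongs. Four aluminium stops 16 mm high stand round it: two on the far (+y) side leave 1 mm to a centred jar, two at the sides leave 3 mm. On the knob side (-y) is the jaw
- knob (a joint): angle of the knob, rad, growing clockwise from above; 0.05 to 0.2 at the start (open), stiff (0.25 N m). From 0.3 to 0.8 the jaw moves; the cam pushes the lock pin out (0.45 N m in all), then the notch comes round, turning gets easier and the pin goes in over 0.25 rad. The angle with the pin home differs from run to run, 0.8 to 1.53, and cannot be seen; there the notch's far wall is a hard stop
- knob_grip (a point): point on the knob's vertical axis at the height to grip, 75 mm above the table. The grip is an upright black bar 90 mm long, 14 mm thick, from 50 to 88 mm height, over a steel cover disc of 86 mm diameter. The point's x axis runs along the bar; when knob = 0 it is parallel to the clamp's x axis. The knob stays where it is left
- pin: sprung lock pin (follower) sliding along the clamp's x in an aluminium block beside the knob, 36 mm above the table, black head 18 mm wide at the outer end. Origin: its round inner tip; x in the clamp's frame: 28.6 mm at the start, 32.8 pushed out, 24 fully home (gap from head to block 6, 10, 1.5 mm). Normal load 5 to 15 N; over 25 N damages it: the notch wall gives that 0.05 rad on, 0.6 N m more
- big_jar1: bystander: large honey jar, 82 mm diameter, 125 mm tall; origin under its centre
- big_jar2: bystander: large honey jar, 82 mm diameter, 125 mm tall; origin under its centre
- lids: bystander: stack of three spare jar lids, 62 mm wide, 27 mm tall; origin under its centre
- pot: bystander: terracotta flower pot, 90 mm wide, 80 mm tall; origin under its centre
- dipper: bystander: wooden spoon lying on the table; origin under its middle
- carton: bystander: cardboard box 110 x 150 x 60 mm; origin under its centre
- jaw: rubber-faced jaw, its face 34 mm wide, from 14 to 32 mm above the table, sliding along the clamp's y axis. With the clamp open it leaves 9 mm to a jar centred in the nest; turning the knob drives it 8 mm forward, which slides the jar home against the far stops and leaves about 1 mm of play. Origin: its tip at the cam, 60 mm behind its face, 21 mm above the table

How it is judged:
On the way, in this order (a step that is already met when the one before it is completed fails the run):
1. the jar stands upright in the nest, let go, with the clamp still open (horizontal distance between jar and nest below 0.012 m and z of jar in the frame of nest below 0.003 m and angle between jar's own z axis and vertical below 0.06 rad and contact force between the fingers and jar below 0.1 N and value of joint knob below 0.35 rad), for 0.2 s.
2. the lock pin has dropped fully home in the notch (x of pin in the frame of clamp below 0.0258 m), for 0.2 s.
At the end, for the whole second after the job is handed in: the lock pin is fully home (its tip at most 25.8 mm from the knob's axis, 24 mm nominal); the jar stands upright (within 0.06 rad), at rest, down on the nest's floor (within 3 mm) and within 5 mm of the nest's centre (x of pin in the frame of clamp below 0.0258 m and horizontal distance between jar and nest below 0.005 m and z of jar in the frame of nest below 0.003 m and angle between jar's own z axis and vertical below 0.06 rad and linear speed of jar below 0.01 m/s); the robot touches nothing.
It fails at once if the lock pin is loaded with more than 25 N (knob forced on against the notch) (contact force between pin and anything else above 25 N).
It fails at once if the jar is dropped or banged on the clamp (more than 60 N) (contact force between jar and clamp above 60 N).
It fails at once if another thing on the table is pushed away (more than 30 mm) (distance of any of big_jar1, big_jar2, lids, pot, dipper, carton from where it was at the start of the episode above 0.03 m).
It also fails if it takes over 72 s, if anything falls off the work surface, if the arm or the gripper's body presses on something with over 40 N, if the wrist force passes 120 N, or if a joint passes its speed limit or range.

## Working session

There is one attempt and no reset: what is moved stays moved. The work goes in short steps, Python scripts to look and compute and a tool call to move; the robot and the scene stay as the last step left them, time stands still between calls to the robot, and variables do not carry over. Pictures are saved under pics/ and viewed, and the job is handed in when it is done.

Besides the shell and the picture viewer there is one more tool, called in YAML: its name, and indented under it one key for each argument. move_arm: Moves the arm, as the interface text tells. Its arguments: {"type":"object","properties":{"increments":{"type":"array","items":{"type":"array","items":{"type":"array","items":{"type":"number","minimum":-1,"maximum":1}}}}},"required":["increments"]}

```bash
ls; mkdir -p pics; python3 - <<'E'
from bench import robot
import cv2,numpy as np
print(robot.get_obs(), robot.tcp_to_tips)
for n in ["side","top","wrist"]:
    p,d=robot.snapshot(n); cv2.imwrite(f"pics/{n}0.png",p[:,:,::-1]); np.savez(f"pics/{n}0.npz",d=d,p=p,**robot.camera_params(n))
    print(n,robot.camera_params(n))
E
```

```text
pics
{'time': 0.0, 'joint_positions': array([ 1.07188107e+00,  8.79431382e-02,  1.37222420e+00, -7.07132532e-06,
        1.68360084e+00, -1.03077157e-01]), 'qvel': array([ 0.00034593,  0.00237679,  0.00049961,  0.00015275, -0.00047374,
        0.00097399]), 'joint_torque': array([-9.32787625e-04, -3.40188611e+01, -3.02422714e+01,  7.17436709e-02,
        3.31708894e-02, -1.76580261e-04]), 'tool_pos': array([0.21201014, 0.5073752 , 0.40352544]), 'ee_rot': array([-3.13942796e+00, -2.16858735e-04,  2.74575353e+00]), 'wrist_force': array([-0.49196978,  0.62053207, -0.16888565]), 'wrist_torque': array([ 0.00457754, -0.01755893, -0.03621994]), 'width': 0.09432849349047012} 0.1992
side {'mtx': array([[425.87622219,   0.        , 279.02947081],
       [  0.        , 425.87622219, 213.59740549],
       [  0.        ,   0.        ,   1.        ]]), 'R': array([[ 0.72172602, -0.69210512, -0.01010206],
       [-0.53283829, -0.54620897, -0.64632741],
       [ 0.44180868,  0.47185408, -0.76299333]]), 't': array([-0.39093849,  0.33108742,  1.02609977])}
top {'mtx': array([[405.41355291,   0.        , 280.09384046],
       [  0.        , 405.41355291, 218.42080307],
       [  0.        ,   0.        ,   1.        ]]), 'R': array([[ 0.02971622, -0.99954899,  0.00433145],
       [-0.97925163, -0.02998128, -0.20041796],
       [ 0.20045743,  0.00171408, -0.97970091]]), 't': array([-0.04589448,  0.55438198,  1.07611264])}
wrist {'mtx': array([[302.55808122,   0.        , 277.80246622],
       [  0.        , 302.55808122, 210.55819725],
       [  0.        ,   0.        ,   1.        ]]), 'R': array([[ 0.38561734,  0.92265607, -0.00224409],
       [ 0.88719877, -0.37012822,  0.2754695 ],
       [ 0.25333301, -0.10821677, -0.96130719]]), 't': array([-0.54839348, -0.0286644 ,  0.39297277])}
```

View pics/top0.png

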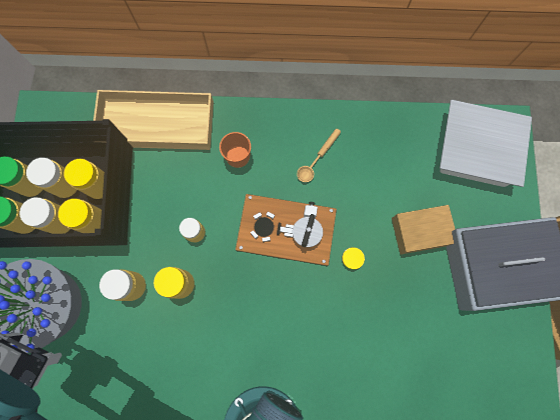

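View pics/side0.png

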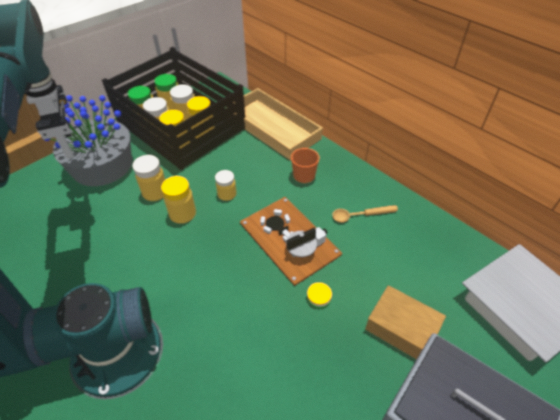

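View pics/wrist0.png

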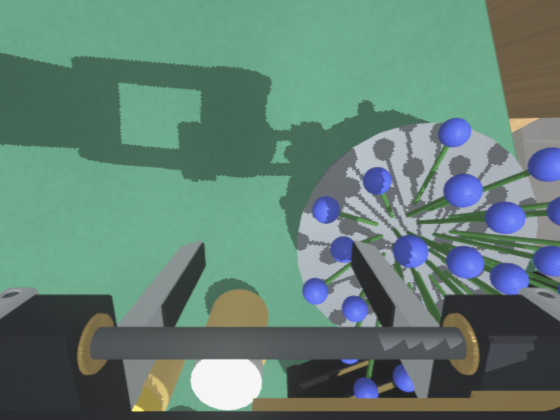

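```bash
cat > h.py <<'E'
import numpy as np,cv2
def load(f):
    z=np.load(f); return z['p'],z['d'],z['mtx'],z['R'],z['t']
def cloud(f):
    p,d,K,R,t=load(f); v,u=np.mgrid[:d.shape[0],:d.shape[1]]
    c=np.stack([(u-K[0,2])/K[0,0]*d,(v-K[1,2])/K[1,1]*d,d],-1)
    return p,d,(c-t)@R
def ray(u,v,z,K,R,t):
    r=R.T@np.array([(u-K[0,2])/K[0,0],(v-K[1,2])/K[1,1],1]); o=-R.T@t
    return o+r*(z-o[2])/r[2]
def proj(X,K,R,t):
    c=R@np.asarray(X,float)+t; return (K@c)[:2]/c[2]
def save(n,robot,tag):
    cp=robot.camera_params(n); p,d=robot.snapshot(n)
    cv2.imwrite(f"pics/{n}{tag}.png",p[:,:,::-1]); np.savez(f"pics/{n}{tag}.npz",d=d,p=p,**cp)
E
python3 - <<'E'
from h import *
for n in ["top","side"]:
    p,d,X=cloud(f"pics/{n}0.npz")
    hsv=cv2.cvtColor(p,cv2.COLOR_RGB2HSV)
    # board
    reg=(X[...,0]>.3)&(X[...,0]<.6)&(X[...,1]>-.2)&(X[...,1]<.2)&(d>0)
    m=reg&(X[...,2]>.006)&(X[...,2]<.018)&(hsv[...,0]<22)&(hsv[...,1]>90)
    m=cv2.morphologyEx(m.astype(np.uint8),cv2.MORPH_OPEN,np.ones((2,2)))>0
    P=X[m]; r=cv2.minAreaRect(P[:,:2].astype(np.float32)); print(n,"board",r,np.median(P[:,2]),m.sum())
    # jar lid
    m=(X[...,0]>.3)&(X[...,0]<.5)&(X[...,1]>.13)&(X[...,1]<.3)&(X[...,2]>.07)&(X[...,2]<.09)&(d>0)
    P=X[m]; r=cv2.minEnclosingCircle(P[:,:2].astype(np.float32)); print("jar",r,P.mean(0),np.median(P[:,2]),m.sum())
    m=reg&(X[...,2]>.08)&(X[...,2]<.095)
    P=X[m]; print("bar",cv2.minAreaRect(P[:,:2].astype(np.float32)),np.median(P[:,2]),m.sum())
    print("table",np.median(X[300:320,230:330,2]))
p=load("pics/top0.npz")[0]
cv2.imwrite("pics/topz.png",cv2.resize(p[170:300,160:380],None,fx=3.6,fy=3.6,interpolation=cv2.INTER_CUBIC)[:,:,::-1])
E
```

```text
top board ((0.4706803560256958, -0.043034762144088745), (0.26949626207351685, 0.28502553701400757), 82.6666488647461) 0.011522661255945588 3191
jar ((0.415340781211853, 0.23051516711711884), 0.0892346128821373) [0.40688244 0.21953934 0.08177873] 0.08164265590813909 137
bar ((0.5089130401611328, 0.03460332751274109), (0.08384978771209717, 0.3253623843193054), 5.0747809410095215) 0.08620820976822417 192
table -0.0003061064762730338
side board ((0.362632691860199, -0.29666775465011597), (0.8651626706123352, 0.2643360495567322), 54.789337158203125) 0.011854501355235695 2724
jar ((0.41500186920166016, 0.22787058353424072), 0.08954235911369324) [0.38067202 0.21906602 0.08050662] 0.08052473139993135 208
bar ((0.5096012949943542, 0.03523334860801697), (0.08544516563415527, 0.3285875916481018), 4.360381126403809) 0.08651288863791876 193
table 0.00028383051515219477
```

View pics/topz.png

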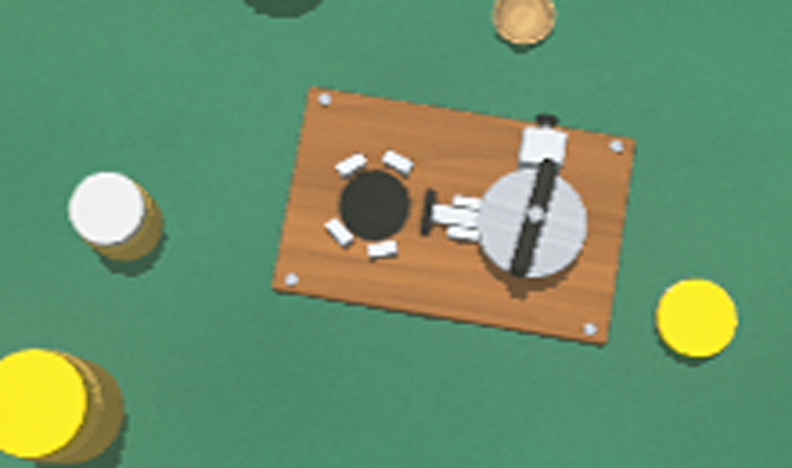

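```bash
cat > loc.py <<'E'
from h import *
from scipy.optimize import least_squares
def comp(m,uv):
    n,l=cv2.connectedComponents(m.astype(np.uint8)); return l==l[uv[1],uv[0]]
def planepts(m,z,K,R,t):
    v,u=np.nonzero(m); return np.array([ray(a,b,z,K,R,t)[:2] for a,b in zip(u,v)])
for n in ["top","side"]:
    f=f"pics/{n}0.npz"; p,d,X=cloud(f); _,_,K,R,t=load(f)
    lab=cv2.cvtColor(p,cv2.COLOR_RGB2LAB); 
    # not-green region around clamp
    g=(lab[...,1].astype(int)<122)
    reg=(X[...,0]>.3)&(X[...,0]<.6)&(X[...,1]>-.22)&(X[...,1]<.15)&(X[...,2]<.016)
    m=comp(cv2.morphologyEx(((~g)&reg).astype(np.uint8),cv2.MORPH_OPEN,np.ones((3,3))), [int(q) for q in proj((.46,.08,.012),K,R,t)])
    P=planepts(m,.012,K,R,t)
    (c,s,a)=cv2.minAreaRect(P.astype(np.float32)); print(n,"board",c,s,a,m.sum())
    # jar lid top z=.08
    w=(hsv:=cv2.cvtColor(p,cv2.COLOR_RGB2HSV))[...,1]<60
    w&=hsv[...,2]>150
    uv=[int(q) for q in proj((.407,.2195,.08),K,R,t)]
    m=comp(w&(X[...,2]>.072),uv); P=planepts(m,.08,K,R,t); print("lid",cv2.minEnclosingCircle(P.astype(np.float32)),P.mean(0),m.sum())
    # bar
    m=comp((hsv[...,2]<75)&(X[...,2]>.08)&(X[...,2]<.096)&(X[...,1]<0),[int(q) for q in proj((.455+.02,-.105+.003,.088),K,R,t)])
    P=planepts(m,.088,K,R,t); print("bar",cv2.minAreaRect(P.astype(np.float32)),P.mean(0),m.sum())
E
python3 loc.py
```

```text
top board (0.656757116317749, -0.029826343059539795) (1.2711970806121826, 1.8246787786483765) 1.910205364227295 231716
lid ((0.7452812790870667, -0.026303589344024658), 0.9887456893920898) [ 0.60013162 -0.03480973] 230164
bar ((0.6351327896118164, -0.029910147190093994), (1.1874480247497559, 1.7044652700424194), 1.9102057218551636) [ 0.59481621 -0.02687324] 235033
side board (0.8465979099273682, 0.38147640228271484) (2.0583767890930176, 2.935624122619629) 44.84324264526367 232222
lid ((1.0850317478179932, 0.5771416425704956), 1.4557673931121826) [0.62897024 0.07451993] 230787
bar ((0.5161073207855225, -0.11226080358028412), (0.014557960443198681, 0.08320312947034836), 75.6231689453125) [ 0.51441787 -0.11186507] 112
```

```bash
python3 - <<'E'
from h import *
_,_,K,R,t=load("pics/top0.npz"); p,d,X=cloud("pics/top0.npz")
Z=lambda x,y:(x/3.6+160-.36,y/3.6+170-.36)
for c in [(309,87),(635,140),(606,345),(274,291)]: print("corner",ray(*Z(*c),.012,K,R,t))
print("nest",ray(*Z(374,205),.012,K,R,t)); print("hub",ray(*Z(536,214),.088,K,R,t)); print("bar ends",ray(*Z(547,161),.088,K,R,t),ray(*Z(519,276),.088,K,R,t))
print("lid",ray(*Z(106,208),.08,K,R,t))
for c in [(374,205),(500,110),(106,208),(440,280)]:
    u,v=map(int,Z(*c)); print(c,X[v,u],p[v,u])
E
```

```text
corner [0.63527423 0.07484616 0.012     ]
corner [ 0.59903922 -0.19149974  0.012     ]
corner [ 0.43245836 -0.16897241  0.012     ]
corner [0.46726313 0.09476379 0.012     ]
nest [0.53900938 0.01808798 0.012     ]
hub [ 0.52199297 -0.10680599  0.088     ]
bar ends [ 0.562894   -0.11447787  0.088     ] [ 0.47481756 -0.09490363  0.088     ]
lid [0.51812817 0.21732335 0.08      ]
(374, 205) [0.54053746 0.01964796 0.01277574] [59 62 55]
(500, 110) [ 6.24223977e-01 -8.04126498e-02  3.88672723e-04] [ 83 145 114]
(106, 208) [0.5193354  0.21771988 0.07964586] [240 242 240]
(440, 280) [ 0.48159918 -0.03416298  0.00866859] [191 133  82]
```

```bash
sed -i 's/(.46,.08,.012)/(.48,-.03,.012)/; s/(.407,.2195,.08)/(.518,.218,.08)/; s/(.455+.02,-.105+.003,.088)/(.505,-.1025,.088)/; s/X\[...,0\]<.6)&/X[...,0]<.7)\&/; s/X\[...,1\]>-.22/X[...,1]>-.215/' loc.py; cat >> loc.py <<'E'
E
python3 loc.py; python3 - <<'E'
from h import *
_,_,K,R,t=load("pics/top0.npz"); p,d,X=cloud("pics/top0.npz")
for name,(u,v),z in [("big1",(115,285),.125),("big2",(170,282),.125),("lids",(353,259),.027),("pot",(235,150),.08),("carton",(425,230),.06)]: print(name,ray(u,v,z,K,R,t))
p,d,X=cloud("pics/side0.npz"); cv2.imwrite("pics/sidez.png",cv2.resize(p[160:290,200:360],None,fx=4.5,fy=4.5,interpolation=cv2.INTER_CUBIC)[:,:,::-1])
E
```

```text
top board (0.656757116317749, -0.029826343059539795) (1.2711970806121826, 1.8246787786483765) 1.910205364227295 231128
lid ((0.5181366205215454, 0.21639969944953918), 0.027634916827082634) [0.518126   0.21635604] 319
bar ((0.4970683455467224, -0.09914897382259369), (0.01177299302071333, 0.03812170773744583), 75.19092559814453) [ 0.49740778 -0.09935806] 62
side board (0.5323336720466614, -0.05109710991382599) (0.27251192927360535, 0.17160995304584503) 82.32355499267578 3313
lid ((0.5152915716171265, 0.21356666088104248), 0.030447399243712425) [0.51683605 0.21263312] 204
bar ((0.7814118266105652, 0.30745792388916016), (1.898902177810669, 2.708183765411377), 44.84323501586914) [0.62376106 0.08629457] 235056
big1 [0.356778   0.38316193 0.125     ]
big2 [0.36842844 0.24484803 0.125     ]
lids [ 0.45137459 -0.23743184  0.027     ]
pot [0.7442615  0.10420761 0.08      ]
carton [ 0.53428788 -0.43159151  0.06      ]
```

View pics/sidez.png

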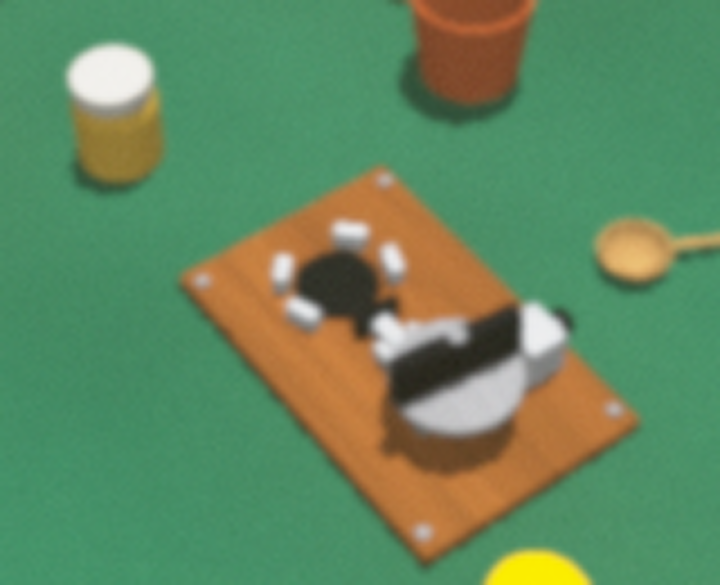

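move_arm:
  increments:
    - [[1,-0.3,-0.14,0,0,0,0],[1,-0.6,-0.29,0,0,0,0],[1,-0.9,-0.43,0,0,0,0]]

```text
time: 0.4
tool_pos: [0.2787, 0.4324, 0.4041]
ee_rot: [-3.141, -0.0, 2.748]
wrist_force: [0.4, 1.6, -0.4]
width: 0.0941
```

move_arm:
  increments:
    - [[1,-0.3,-0.14,0,0,0,0],[1,-0.6,-0.29,0,0,0,0],[1,-0.9,-0.43,0,0,0,0]]

```text
time: 0.65
tool_pos: [0.3456, 0.3574, 0.4044]
ee_rot: [-3.141, -0.0, 2.746]
wrist_force: [0.6, -0.1, 1.2]
width: 0.0943
```

move_arm:
  increments:
    - [[1,-0.3,-0.14,0,0,0,0],[1,-0.6,-0.29,0,0,0,0],[1,-0.9,-0.43,0,0,0,0]]

```text
time: 0.9
tool_pos: [0.4121, 0.2829, 0.4044]
ee_rot: [-3.141, -0.0, 2.746]
wrist_force: [0.2, 0.2, -0.7]
width: 0.0943
```

move_arm:
  increments:
    - [[1,-0.3,-0.14,0,0,0,0],[1,-0.6,-0.29,0,0,0,0],[1,-0.9,-0.43,0,0,0,0]]

```text
time: 1.15
tool_pos: [0.4786, 0.2085, 0.4044]
ee_rot: [-3.141, -0.0, 2.746]
wrist_force: [-0.1, 0.8, 0.1]
width: 0.0938
```

move_arm:
  increments:
    - [[1,-0.3,-0.14,0,0,0,0],[1,-0.6,-0.29,0,0,0,0],[1,-0.9,-0.43,0,0,0,0]]

```text
time: 1.4
tool_pos: [0.5452, 0.1341, 0.4043]
ee_rot: [-3.141, -0.001, 2.746]
wrist_force: [0.1, 1.5, 0.4]
width: 0.0937
```

move_arm:
  increments:
    - [[1,-0.3,-0.14,0,0,0,0.03],[1,-0.6,-0.29,0,0,0,0.0],[1,-0.9,-0.43,0,0,0,0],[1,-0.9,-0.43,0,0,0,0],[1,-0.9,-0.43,0,0,0,0]]

```text
time: 1.82
tool_pos: [0.6116, 0.0598, 0.4033]
ee_rot: [-3.141, -0.002, 2.743]
wrist_force: [-0.3, 0.9, -0.4]
width: 0.0938
```

```bash
python3 - <<'E'
from h import *
from bench import robot
save("wrist",robot,"1")
E
```

```text
(no output)
```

View pics/wrist1.png

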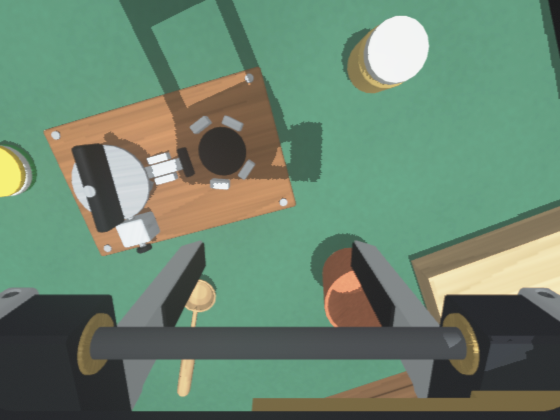

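```bash
python3 - <<'E'
from h import *
p,d,X=cloud("pics/wrist1.npz"); _,_,K,R,t=load("pics/wrist1.npz")
hsv=cv2.cvtColor(p,cv2.COLOR_RGB2HSV)
def comp(m,uv):
    n,l=cv2.connectedComponents(m.astype(np.uint8)); return l==l[uv[1],uv[0]]
def pp(m,z):
    v,u=np.nonzero(m); return np.array([ray(a,b,z,K,R,t)[:2] for a,b in zip(u,v)])
m=comp((hsv[...,1]<40)&(hsv[...,2]>170),(398,50)); P=pp(m,.08)
print("lid",cv2.minEnclosingCircle(P.astype(np.float32)),np.median(X[m][:,2]))
m=comp((hsv[...,2]<75),(222,150)); P=pp(m,.012); print("nestdisc",cv2.minEnclosingCircle(P.astype(np.float32)),P.mean(0),m.sum())
m=comp((~((hsv[...,0]>35)&(hsv[...,0]<100)&(hsv[...,1]>60)))&(X[...,2]<.02),(240,100)); P=pp(m,.012); print("board",cv2.minAreaRect(P.astype(np.float32)),m.sum())
C=np.array([ray(*c,.012,K,R,t)[:2] for c in [(46,131),(259,68),(296,207),(104,255)]]); print(C,C.mean(0))
y=(C[1]+C[2]-C[0]-C[3])/2; print(np.linalg.norm(y),np.degrees(np.arctan2(y[0],y[1])))
print("hub",ray(89,191,.088,K,R,t))
m=(X[...,2]>.082)&(X[...,2]<.094); m[:, 160:]=0
m=comp(m,(95,170)); P=pp(m,.088); print("bar",cv2.minAreaRect(P.astype(np.float32)),m.sum(), X[m].mean(0))
cv2.imwrite("pics/w1z.png",cv2.resize(p[60:265,30:305],None,fx=2.9,fy=2.9,interpolation=cv2.INTER_CUBIC)[:,:,::-1])
E
```

```text
lid ((0.5191370844841003, 0.21570739150047302), 0.027930280193686485) 0.0804781648403886
nestdisc ((0.5390791893005371, 0.015678325667977333), 0.028621388599276543) [0.5387677  0.01587185] 1766
board ((0.6857385039329529, 0.029157042503356934), (0.8886093497276306, 0.5786699056625366), 67.23807525634766) 202310
[[ 0.43647716 -0.1670981 ]
 [ 0.47206837  0.09439013]
 [ 0.63894632  0.07225128]
 [ 0.60112147 -0.1887792 ]] [ 0.53715333 -0.04730897]
0.26382556305908966 7.997940948791216
hub [ 0.52247245 -0.10856221  0.088     ]
bar ((0.655364990234375, 0.041689127683639526), (0.7071053981781006, 0.460472971200943), 67.23807525634766) 233797 [0.59624919 0.06873374 0.07911398]
```

View pics/w1z.png

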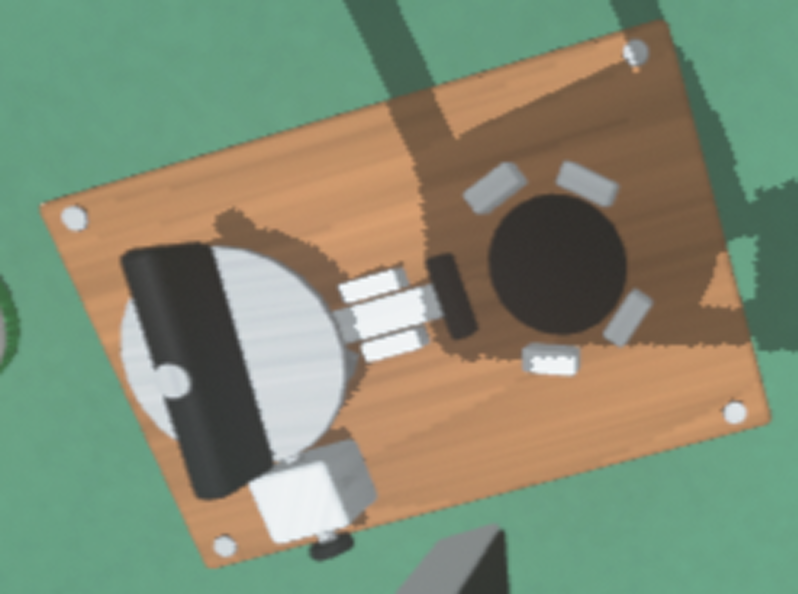

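move_arm:
  increments:
    - [[1,0.36,0.27,0,0,0,0],[1,0.73,0.54,0,0,0,0]]

```text
time: 2.03
tool_pos: [0.5676, 0.1331, 0.4041]
ee_rot: [3.141, -0.001, 2.743]
wrist_force: [0.9, 1.6, -0.4]
width: 0.0941
```

move_arm:
  increments:
    - [[1,0.37,0.27,0.33,0,0,0],[1,0.73,0.54,0.66,0,0,0],[1,0.73,0.54,0.9,0,0,0],[1,0.73,0.54,0.9,0,0,0],[1,0.73,0.54,0.9,0,0,0]]

```text
time: 2.45
tool_pos: [0.5191, 0.2124, 0.3119]
ee_rot: [-3.137, -0.005, 2.75]
wrist_force: [-0.6, -0.5, 0.5]
width: 0.0939
```

```bash
python3 - <<'E'
from h import *
from bench import robot
o=robot.get_obs();print(o['tool_pos'],o['ee_rot'],o['time'])
save("wrist",robot,"2")
p,d,X=cloud("pics/wrist2.npz"); _,_,K,R,t=load("pics/wrist2.npz")
hsv=cv2.cvtColor(p,cv2.COLOR_RGB2HSV)
m=((hsv[...,1]<40)&(hsv[...,2]>150)&(abs(X[...,2]-.08)<.006)&(np.hypot(X[...,0]-.519,X[...,1]-.216)<.05))
P=X[m];print(m.sum(),cv2.minEnclosingCircle(P[:,:2].astype(np.float32)))
print(proj((*o['tool_pos'][:2],.04),K,R,t))
E
```

```text
[0.5191395  0.21241753 0.31185786] [-3.1374498  -0.00505042  2.75009838] 2.45
3964 ((0.5186354517936707, 0.21603184938430786), 0.027645297348499298)
[279.9879003  221.11094863]
```

View pics/wrist2.png

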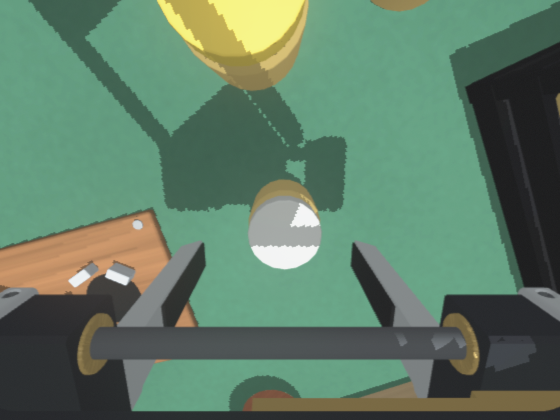

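move_arm:
  increments:
    - [[1,0.01,0.03,0.0,0,0,0],[1,0.01,0.03,0.1,0,0,0],[1,0.01,0.03,0.3,0,0,0],[1,0.01,0.03,0.5,0,0,0],[1,0.01,0.03,0.7,0,0,0],[1,0.01,0.03,0.89,0,0,0],[1,0.01,0.03,0.89,0,0,0],[1,0.01,0.03,0.89,0,0,0]]

```text
time: 3.17
tool_pos: [0.5225, 0.2132, 0.2256]
ee_rot: [-3.141, -0.0, 2.744]
wrist_force: [0.3, 0.5, -0.0]
width: 0.0941
```

move_arm:
  increments:
    - [[1,0.046,0.01,0.03,0,0,0],[1,0.046,0.01,0.03,0,0,0],[0.6,0.046,0.01,0.03,0,0,0],[0.4,0.046,0.01,0.03,0,0,0],[0.2,0.046,0.01,0.03,0,0,0],[0.2,0.046,0.01,0.03,0,0,0],[0.2,0.046,0.01,0.03,0,0,0],[0.2,0.046,0.01,0.03,0,0,0]]

```text
time: 3.83
tool_pos: [0.5181, 0.2167, 0.2229]
ee_rot: [3.141, 0.0, 2.746]
wrist_force: [0.1, 0.2, -0.6]
width: 0.0595
```

move_arm:
  increments:
    - [[0.2,0,0,0,0,0,0],[0.2,0,0,0,0,0,0],[0.2,0,0,-0.03,0,0,0],[0.2,0,0,-0.1,0,0,0],[0.2,0,0,-0.3,0,0,0],[0.2,0,0,-0.6,0,0,0],[0.2,0,0,-0.6,0,0,0],[0.2,0,0,-0.6,0,0,0]]

```text
time: 4.5
tool_pos: [0.5186, 0.2168, 0.2846]
ee_rot: [3.139, 0.004, 2.746]
wrist_force: [0.0, 0.4, -2.8]
width: 0.0599
```

```bash
python3 - <<'E'
from h import *
from bench import robot
o=robot.get_obs();print(o['tool_pos'],o['ee_rot'],o['time'],o['wrist_force'])
save("wrist",robot,"3")
p,d,X=cloud("pics/wrist3.npz"); _,_,K,R,t=load("pics/wrist3.npz")
hsv=cv2.cvtColor(p,cv2.COLOR_RGB2HSV)
zt=.08+.0
m=((hsv[...,1]<40)&(hsv[...,2]>130)&(X[...,2]>.10)&(np.hypot(X[...,0]-.519,X[...,1]-.216)<.05))
P=X[m];print(m.sum(),np.median(P[:,2]))
m&=abs(X[...,2]-np.median(P[:,2]))<.004; P=X[m];print(cv2.minEnclosingCircle(P[:,:2].astype(np.float32)),np.median(P[:,2]))
E
```

```text
[0.51856283 0.21678392 0.28461433] [3.1386039  0.00365864 2.74577211] 4.5 [ 0.02070957  0.3710477  -2.81491344]
13009 0.142322985236543
((0.5102454423904419, 0.2198571264743805), 0.04177090898156166) 0.14224894170195812
```

View pics/wrist3.png

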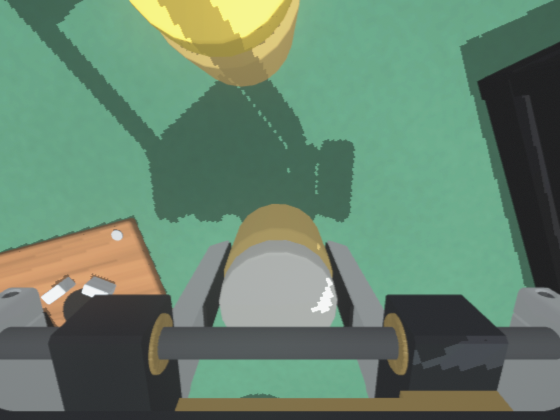

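move_arm:
  increments:
    - [[0.2,0,0,-0.2,0,0,0.07],[0.2,0,-0.0,-0.45,0,0,0.14],[0.2,-0.1,-0.2,-0.45,0,0,0.21],[0.2,-0.2,-0.4,-0.45,0,0,0.28],[0.2,-0.3,-0.6,-0.45,0,0,0.35],[0.2,-0.35,-0.8,-0.45,0,0,0.42],[0.2,-0.4,-0.9,-0.45,0,0,0.49],[0.2,-0.4,-0.9,-0.45,0,0,0.56]]

```text
time: 5.22
tool_pos: [0.5197, 0.1159, 0.3248]
ee_rot: [-3.136, 0.001, 1.858]
wrist_force: [-0.1, 0.2, -3.2]
width: 0.0598
```

```bash
cat > go.py <<'E'
import sys,numpy as np
from bench import robot
from scipy.spatial.transform import Rotation as Ro
# usage: go.py x y z yaw
o=robot.get_obs(); R=Ro.from_euler('xyz',o['ee_rot'])
T=Ro.from_euler('xyz',[np.pi,0,float(sys.argv[4])])
print("t",o['time'],o['tool_pos'],o['ee_rot'],"F",o['wrist_force'],"T",o['wrist_torque'],'w',o['width'])
print("shift/0.1",np.round(R.inv().apply(np.array([float(a) for a in sys.argv[1:4]])-o['tool_pos'])/.1,3),"rot",np.round((R.inv()*T).as_rotvec()/(np.pi/2),3))
E
python3 go.py .526 -.085 .33 1.437
```

```text
t 5.2167 [0.51971061 0.11590169 0.32481857] [-3.13636792e+00  5.14978049e-04  1.85781012e+00] F [-0.07311114  0.19334151 -3.18856272] T [-0.0405081   0.04855907 -0.05600918] w 0.05975420309876606
shift/0.1 [-1.945 -0.509 -0.048] rot [-0.003  0.001  0.268]
```

move_arm:
  increments:
    - [[0.2,-0.3,-0.08,0,0,0,0.07],[0.2,-0.6,-0.16,0,0,0,0.14],[0.2,-0.8,-0.2,0,0,0,0.21],[0.2,-0.97,-0.25,-0.04,0,0,0.27],[0.2,-0.97,-0.25,-0.04,0,0,0.27]]

```text
time: 5.63
tool_pos: [0.5243, 0.0153, 0.3295]
ee_rot: [-3.138, 0.002, 1.436]
wrist_force: [0.4, -0.2, -2.9]
width: 0.0597
```

```bash
python3 go.py .526 -.085 .33 1.437
```

```text
t 5.6333 [0.5242618  0.01526596 0.32949698] [-3.13817026e+00  2.23451244e-03  1.43575139e+00] F [ 0.44614623 -0.1588722  -2.92018675] T [-0.00969654  0.04406124 -0.03610872] w 0.05974649740252593
shift/0.1 [-0.991  0.152 -0.003] rot [-0.002  0.001 -0.001]
```

move_arm:
  increments:
    - [[0.2,-0.3,0.05,0,0,0,0],[0.2,-0.6,0.1,0,0,0,0],[0.2,-0.85,0.15,0,0,0,0],[0.2,-0.99,0.15,0,0,0,0],[0.2,-0.99,0.15,0,0,0,0],[0.2,-0.99,0.15,0,0,0,0],[0.2,-0.99,0.15,0,0,0,0]]

```text
time: 6.22
tool_pos: [0.5265, -0.081, 0.3304]
ee_rot: [-3.139, -0.001, 1.443]
wrist_force: [-0.0, 0.4, -3.2]
width: 0.0599
```

```bash
python3 - <<'E'
from h import *
from bench import robot
o=robot.get_obs();print(o['tool_pos'],o['ee_rot'],o['time'],o['qvel'])
save("wrist",robot,"4")
p,d,X=cloud("pics/wrist4.npz"); _,_,K,R,t=load("pics/wrist4.npz")
hsv=cv2.cvtColor(p,cv2.COLOR_RGB2HSV)
u,v=map(int,proj((.539,.0157,.012),K,R,t)); print(u,v)
n,l=cv2.connectedComponents((hsv[...,2]<75).astype(np.uint8)); m=l==l[v,u]
vv,uu=np.nonzero(m);P=np.array([ray(a,b,.012,K,R,t)[:2] for a,b in zip(uu,vv)]); print(m.sum(),cv2.minEnclosingCircle(P.astype(np.float32)),P.mean(0))
# stop tops z=.028
c=np.array([.539,.0157])
m=(abs(X[...,2]-.028)<.005)&(hsv[...,1]<60)&(np.hypot(X[...,0]-c[0],X[...,1]-c[1])<.06)
n,l,st,_=cv2.connectedComponentsWithStats(m.astype(np.uint8))
th=np.radians(-7.6);A=np.array([[np.cos(th),np.sin(th)],[-np.sin(th),np.cos(th)]])
for i in range(1,n):
    if st[i,4]>20:
        vv,uu=np.nonzero(l==i);P=np.array([ray(a,b,.028,K,R,t)[:2] for a,b in zip(uu,vv)]);r=cv2.minAreaRect(P.astype(np.float32))
        print(st[i,4],r, "clampframe",A@(np.array(r[0])-c))
cv2.imwrite("pics/w4z.png",cv2.resize(p[v-90 if v>90 else 0:v+90,u-130:u+130],None,fx=3,fy=3)[:,:,::-1])
E
```

```text
[ 0.52653747 -0.08101006  0.33035636] [-3.13926301e+00 -1.43393509e-03  1.44342219e+00] 6.2167 [ 0.01322917 -0.00798014 -0.00919487 -0.00326833 -0.00052634  0.00187074]
279 104
2913 ((0.5397319197654724, 0.0160670205950737), 0.028018079698085785) [0.53973477 0.01654054]
333 ((0.5149450302124023, 0.042213648557662964), (0.02166683040559292, 0.010587005876004696), 41.58552932739258) clampframe [-0.02735026  0.02309932]
331 ((0.5690348148345947, 0.034901343286037445), (0.010505963116884232, 0.021800804883241653), 32.583595275878906) clampframe [0.02723147 0.02300497]
293 ((0.5021185278892517, 0.007854606956243515), (0.010329711250960827, 0.02195499651134014), 12.639405250549316) clampframe [-0.03551988 -0.01265429]
291 ((0.5722620487213135, -0.001595398411154747), (0.021981272846460342, 0.010207467712461948), 62.11854934692383) clampframe [ 0.03525729 -0.01274435]
420 ((0.5321490168571472, -0.03362911567091942), (0.020286060869693756, 0.03232298418879509), 82.70677185058594) clampframe [-0.00026671 -0.04980187]
```

View pics/wrist4.png

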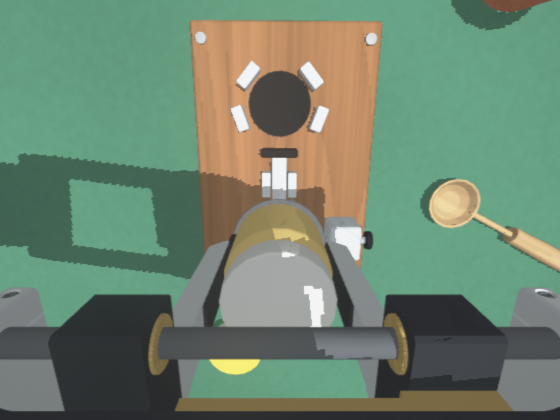

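```bash
python3 - <<'E'
from h import *
p,d,X=cloud("pics/wrist4.npz"); _,_,K,R,t=load("pics/wrist4.npz")
hsv=cv2.cvtColor(p,cv2.COLOR_RGB2HSV)
T=np.array([.5265,-.0810,.3304]); yaw=1.4434; 
zl=T[2]-.2229+.08; tx=np.array([np.cos(yaw),np.sin(yaw)]);ty=np.array([np.sin(yaw),-np.cos(yaw)])
m=(abs(X[...,2]-zl)<.006)&(hsv[...,1]<60)
n,l=cv2.connectedComponents(m.astype(np.uint8)); m=l==l[290,275]
vv,uu=np.nonzero(m)
print("z",zl,np.median(X[m][:,2]),m.sum())
for v in range(262,312,10):
    us=uu[vv==v]; 
    a,b=[ (ray(q,v,zl,K,R,t)[:2]-T[:2])@ty for q in (us.min(),us.max())]; print(v,us.min(),us.max(),a,b,(a+b)/2)
E
python3 go.py .5388 .015 .33 1.438
```

```text
z 0.18750000000000006 0.18805247730130242 7971
262 236 320 -0.019407556365754773 0.018110099389400225 -0.0006487284881772741
272 228 327 -0.023206899915970202 0.021453923726433014 -0.0008764880947685939
282 223 332 -0.025715374664589168 0.023954513913983868 -0.0008804303753026498
292 220 335 -0.02735378852179463 0.025586243777607032 -0.0008837723720937982
302 219 336 -0.028095000834838534 0.026322341870823548 -0.0008863294820074929
t 6.2667 [ 0.52660881 -0.08082612  0.33071849] [-3.13991745e+00 -1.09160370e-03  1.44384043e+00] F [-0.06755262 -0.05086565 -2.64116848] T [-0.11266104  0.07432925  0.01004012] w 0.059457436622199517
shift/0.1 [ 0.966 -0.     0.008] rot [-0.001 -0.001  0.004]
```

move_arm:
  increments:
    - [[0.2,0.3,0,0,0,0,0],[0.2,0.6,0,0,0,0,0],[0.2,0.85,0.01,0,0,0,0],[0.2,0.965,0.01,0.0,0,0,0],[0.2,0.965,0.01,0.2,0,0,0],[0.2,0.965,0.01,0.5,0,0,0],[0.2,0.965,0.01,0.65,0,0,0],[0.2,0.965,0.01,0.65,0,0,0]]

```text
time: 6.93
tool_pos: [0.5383, 0.0146, 0.2618]
ee_rot: [-3.132, 0.001, 1.444]
wrist_force: [-0.7, 0.8, -4.4]
width: 0.0598
```

move_arm:
  increments:
    - [[0.2,0,0,0.0,0,0,0],[0.2,0,0,0.0,0,0,0],[0.2,0,0,0.0,0,0,0]]

```text
time: 7.18
tool_pos: [0.5408, 0.0136, 0.2688]
ee_rot: [3.138, -0.0, 1.442]
wrist_force: [0.5, -0.2, -2.1]
width: 0.0597
```

```bash
python3 go.py .5395 .0148 .252 1.438; python3 -c "
from h import *
from bench import robot
save('wrist',robot,'5');save('side',robot,'5')
p=load('pics/side5.npz')[0];cv2.imwrite('pics/s5z.png',cv2.resize(p[160:290,200:360],None,fx=4.5,fy=4.5,interpolation=cv2.INTER_CUBIC)[:,:,::-1])"
```

```text
t 7.1833 [0.54076698 0.01360814 0.2687817 ] [ 3.13771359e+00 -2.64572810e-04  1.44227604e+00] F [ 0.54241177 -0.24176806 -2.1332401 ] T [-0.04763334  0.03148079  0.01030303] w 0.059733786308732606
shift/0.1 [ 0.01  -0.015  0.168] rot [ 0.002 -0.     0.003]
```

View pics/wrist5.png

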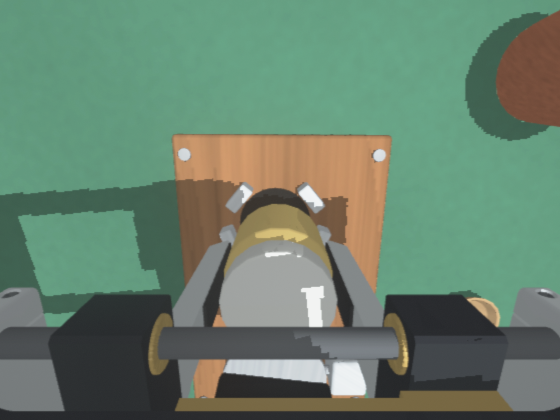

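View pics/s5z.png

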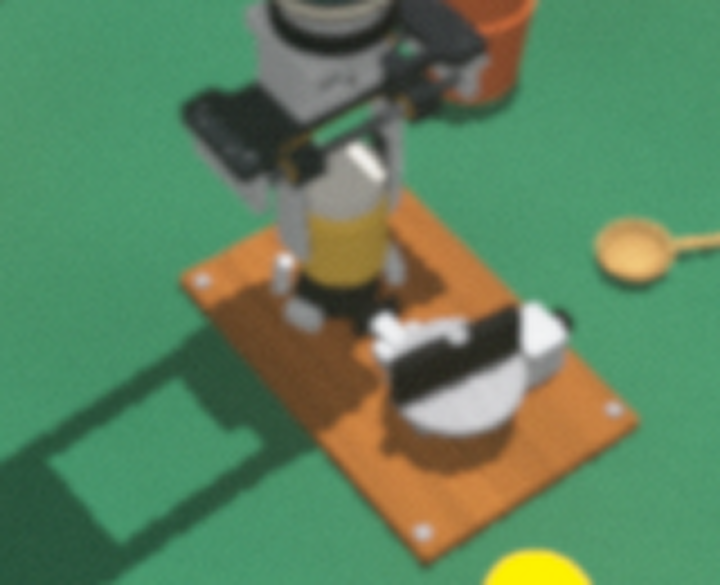

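move_arm:
  increments:
    - [[0.2,0.01,-0.008,0.05,0,0,0],[0.2,0.01,-0.008,0.1,0,0,0],[0.2,0.01,-0.008,0.13,0,0,0],[0.2,0.01,-0.008,0.13,0,0,0],[0.2,0.01,-0.008,0.13,0,0,0],[0.2,0.01,-0.008,0.13,0,0,0],[0.2,0.01,-0.008,0.13,0,0,0],[0.2,0.01,-0.008,0.13,0,0,0]]

```text
time: 7.95
tool_pos: [0.5395, 0.0146, 0.2539]
ee_rot: [3.141, -0.0, 1.442]
wrist_force: [0.5, -0.0, -2.5]
width: 0.0598
```

```bash
python3 go.py .5395 .0148 .252 1.438; python3 - <<'E'
from h import *
from bench import robot
o=robot.get_obs(); T=o['tool_pos']; yaw=o['ee_rot'][2]
save('wrist',robot,'6')
p,d,X=cloud("pics/wrist6.npz"); _,_,K,R,t=load("pics/wrist6.npz")
hsv=cv2.cvtColor(p,cv2.COLOR_RGB2HSV)
tx=np.array([np.cos(yaw),np.sin(yaw)]);ty=np.array([np.sin(yaw),-np.cos(yaw)])
m=(abs(X[...,2]-.028)<.005)&(hsv[...,1]<60)&(np.hypot(X[...,0]-.539,X[...,1]-.0157)<.06)
n,l,st,_=cv2.connectedComponentsWithStats(m.astype(np.uint8))
for i in range(1,n):
    if st[i,4]>20:
        vv,uu=np.nonzero(l==i);P=np.array([ray(a,b,.028,K,R,t)[:2] for a,b in zip(uu,vv)]);r=cv2.minAreaRect(P.astype(np.float32)); e=np.array(r[0])-T[:2]
        print(st[i],r[1],"tool",e@tx,e@ty)
zl=T[2]-.2229+.08
m=(abs(X[...,2]-zl)<.006)&(hsv[...,1]<60)
n,l=cv2.connectedComponents(m.astype(np.uint8)); m=l==l[290,275]; vv,uu=np.nonzero(m)
for v in (272,292):
    us=uu[vv==v]; a,b=[ (ray(q,v,zl,K,R,t)[:2]-T[:2])@ty for q in (us.min(),us.max())]; print(v,us.min(),us.max(),(a+b)/2,np.median(X[m][:,2]))
# honey body, z~.05 relative: horizontal edges
for z,name in((T[2]-.2229+.02,'low'),):
    for v in range(205,260,6):
        row=(hsv[v,:,0]>14)&(hsv[v,:,0]<32)&(hsv[v,:,1]>120)&(X[v,:,2]>.03)
        us=np.nonzero(row)[0]; us=us[(us>220)&(us<340)]
        if len(us): print(v,us.min(),us.max(),X[v,(us.min()+us.max())//2])
E
```

```text
t 7.95 [0.53952442 0.0146437  0.25392053] [ 3.14107045e+00 -1.35615412e-04  1.44199850e+00] F [ 0.51048952 -0.02535526 -2.52411897] T [-0.04234025  0.04083537  0.01307393] w 0.05976342127848932
shift/0.1 [ 0.002 -0.     0.019] rot [ 0.    -0.     0.003]
[225 189  29  31 445] (0.022785771638154984, 0.010166740976274014) tool 0.025235068671991844 -0.027863131575900334
[302 189  29  31 446] (0.010114523582160473, 0.02292412891983986) tool 0.025032841347459537 0.026640241307694462
[218 235  16  13  76] (0.008252561092376709, 0.010411549359560013) tool -0.0015218126219855264 -0.037960924505657946
[322 236  15  10  60] (0.009881986305117607, 0.006877047009766102) tool -0.0013572314826949686 0.036758670119375225
272 228 327 -0.000513587788886341 0.11159108496781184
292 220 335 -0.0005162808953223224 0.11159108496781184
```

View pics/wrist6.png

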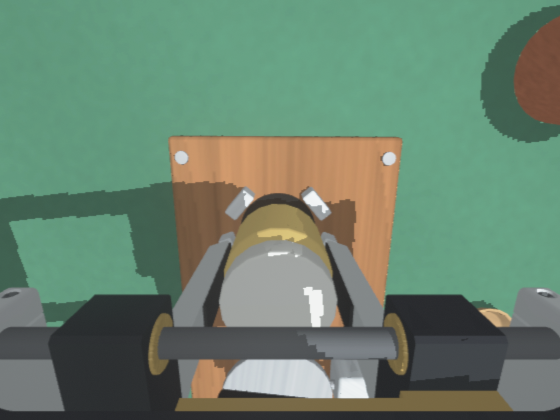

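move_arm:
  increments:
    - [[0.2,0,0,0.03,0,0,0],[0.2,0,0,0.06,0,0,0],[0.2,0,0,0.09,0,0,0],[0.2,0,0,0.12,0,0,0],[0.2,0,0,0.15,0,0,0],[0.2,0,0,0.165,0,0,0],[0.2,0,0,0.175,0,0,0],[0.2,0,0,0.175,0,0,0]]

```text
time: 8.67
tool_pos: [0.5393, 0.0147, 0.2358]
ee_rot: [-3.141, -0.0, 1.442]
wrist_force: [0.3, 0.7, -3.3]
width: 0.0597
```

No contact with the stops so far. I'll ease it down to the floor.

move_arm:
  increments:
    - [[0.2,0,0,0.004,0,0,0],[0.2,0,0,0.008,0,0,0],[0.2,0,0,0.008,0,0,0],[0.2,0,0,0.008,0,0,0]]

```text
time: 9.0
tool_pos: [0.5395, 0.0147, 0.2355]
ee_rot: [3.141, -0.0, 1.442]
wrist_force: [0.4, -0.2, -2.0]
width: 0.0595
```

move_arm:
  increments:
    - [[0.2,0,0,0.003,0,0,0],[0.2,0,0,0.005,0,0,0],[0.2,0,0,0.005,0,0,0],[0.2,0,0,0.005,0,0,0]]

```text
time: 9.33
tool_pos: [0.5394, 0.0147, 0.2349]
ee_rot: [3.142, -0.0, 1.442]
wrist_force: [-0.1, 0.1, -2.5]
width: 0.0597
```

move_arm:
  increments:
    - [[0.2,0,0,0.005,0,0,0],[0.2,0,0,0.005,0,0,0],[0.2,0,0,0.005,0,0,0]]

```text
time: 9.58
tool_pos: [0.5394, 0.0147, 0.2349]
ee_rot: [3.141, -0.0, 1.442]
wrist_force: [-2.4, -0.0, 1.1]
width: 0.0595
```

move_arm:
  increments:
    - [[0.2,0,0,0.005,0,0,0],[0.2,0,0,0.005,0,0,0],[0.2,0,0,0.005,0,0,0]]

```text
time: 9.83
tool_pos: [0.5394, 0.0147, 0.2349]
ee_rot: [3.141, -0.0, 1.442]
wrist_force: [-3.6, 1.0, 6.2]
width: 0.0599
```

move_arm:
  increments:
    - [[0.7,0,0,-0.005,0,0,0],[0.8,0,0,-0.005,0,0,0],[0.9,0,0,-0.005,0,0,0],[0.9,0,0,-0.005,0,0,0],[0.9,0,0,-0.005,0,0,0],[0.9,0,0,-0.005,0,0,0]]

```text
time: 10.33
tool_pos: [0.5395, 0.0146, 0.2342]
ee_rot: [3.142, -0.0, 1.442]
wrist_force: [0.4, -0.2, -0.3]
width: 0.0849
```

move_arm:
  increments:
    - [[0.9,0,0,-0.1,0,0,0],[0.9,0,0,-0.3,0,0,0],[0.9,0,0,-0.6,0,0,0],[0.9,0,0,-0.9,0,0,0],[0.9,0,0,-0.9,0,0,0],[0.9,0,0,-0.9,0,0,0]]

```text
time: 10.83
tool_pos: [0.54, 0.0146, 0.3277]
ee_rot: [3.135, -0.0, 1.442]
wrist_force: [-0.3, 0.1, -1.6]
width: 0.0846
```

```bash
python3 go.py .5225 -.1087 .325 2.92; python3 - <<'E'
from h import *
from bench import robot
save('wrist',robot,'7')
p,d,X=cloud("pics/wrist7.npz"); hsv=cv2.cvtColor(p,cv2.COLOR_RGB2HSV)
m=(abs(X[...,2]-.092)<.006)&(hsv[...,1]<60)&(np.hypot(X[...,0]-.539,X[...,1]-.0157)<.05)
print(cv2.minEnclosingCircle(X[m][:,:2].astype(np.float32)),np.median(X[m][:,2]),m.sum())
E
```

```text
t 10.8333 [0.53998855 0.01461804 0.32770688] [ 3.13521261e+00 -4.35516448e-04  1.44203613e+00] F [-0.34785401  0.10771104 -1.60975358] T [-0.06125824  0.09339467  0.01339733] w 0.08461560867808256
shift/0.1 [-1.245 -0.015  0.026] rot [ 0.003  0.003 -0.941]
((0.5385574698448181, 0.01341786328703165), 0.027906186878681183) 0.09252735354656391 3930
```

View pics/wrist7.png

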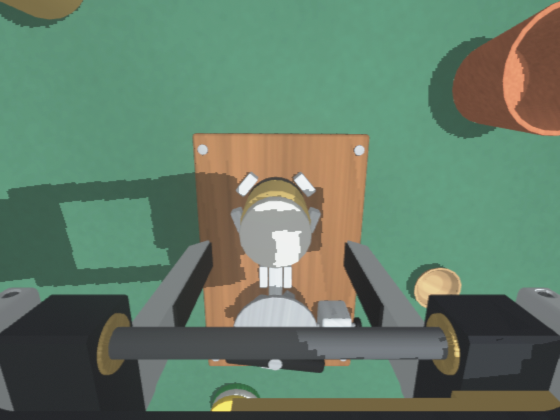

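move_arm:
  increments:
    - [[0.8,-0.2,0,0,0,0,-0.07],[0.8,-0.4,0,0,0,0,-0.14],[0.7,-0.6,0,0,0,0,-0.21],[0.6,-0.75,0,0,0,0,-0.28],[0.6,-0.75,0,0,0,0,-0.35],[0.6,-0.75,0,0,0,0,-0.42],[0.6,-0.75,0,0,0,0,-0.49],[0.6,-0.75,0,0,0,0,-0.56]]

```text
time: 11.55
tool_pos: [0.5292, -0.0598, 0.3221]
ee_rot: [-3.139, -0.004, 2.327]
wrist_force: [-0.3, 0.4, -1.0]
width: 0.0565
```

```bash
python3 go.py .60 -.1250 .325 2.92
```

```text
t 11.55 [ 0.52924343 -0.05984268  0.32210224] [-3.13926204 -0.0036263   2.32669997] F [-0.25102442  0.39184379 -0.98983008] T [-0.0055525   0.02478448  0.02351288] w 0.056549450278001005
shift/0.1 [-0.959  0.068 -0.033] rot [-0.001 -0.003 -0.378]
```

move_arm:
  increments:
    - [[0.6,-0.3,0.02,0,0,0,-0.075],[0.6,-0.6,0.04,0,0,0,-0.15],[0.6,-0.8,0.06,0,0,0,-0.225],[0.6,-0.95,0.07,0,0,0,-0.3],[0.6,-0.95,0.07,0,0,0,-0.375],[0.6,-0.95,0.07,0,0,0,-0.375],[0.6,-0.95,0.07,0,0,0,-0.375],[0.6,-0.95,0.07,0,0,0,-0.375]]

```text
time: 12.22
tool_pos: [0.5993, -0.1241, 0.3232]
ee_rot: [3.141, -0.002, 2.909]
wrist_force: [-0.3, -0.2, 0.0]
width: 0.0567
```

```bash
python3 go.py .5225 -.1087 .27 2.92; python3 - <<'E'
from h import *
from bench import robot
save('wrist',robot,'8')
p,d,X=cloud("pics/wrist8.npz"); _,_,K,R,t=load("pics/wrist8.npz");hsv=cv2.cvtColor(p,cv2.COLOR_RGB2HSV)
near=np.hypot(X[...,0]-.5225,X[...,1]+.1087)<.06
m=(hsv[...,2]<80)&(abs(X[...,2]-.088)<.008)&near
m=cv2.morphologyEx(m.astype(np.uint8),cv2.MORPH_CLOSE,np.ones((9,9)))>0
v,u=np.nonzero(m); P=np.array([ray(a,b,.088,K,R,t)[:2] for a,b in zip(u,v)]).astype(np.float32)
print("bar",cv2.minAreaRect(P),P.mean(0),m.sum())
m=(hsv[...,1]<40)&(hsv[...,2]>120)&(X[...,2]>.082)&near;v,u=np.nonzero(m)
print("hub px",u.mean(),v.mean(),m.sum(),[ray(u.mean(),v.mean(),z,K,R,t) for z in(.088,.09)])
m=(hsv[...,1]<40)&(hsv[...,2]>110)&(abs(X[...,2]-.048)<.006)&near
print("disc",cv2.minEnclosingCircle(X[m][:,:2].astype(np.float32)),np.median(X[m][:,2]),m.sum())
print("jar lid")
m=(abs(X[...,2]-.092)<.006)&(hsv[...,1]<60)&(np.hypot(X[...,0]-.539,X[...,1]-.0157)<.05)
print(cv2.minEnclosingCircle(X[m][:,:2].astype(np.float32)))
E
```

```text
t 12.2167 [ 0.59930034 -0.1240747   0.32315185] [ 3.14126595e+00 -2.36645089e-03  2.90854099e+00] F [-0.25812334 -0.21121085  0.00112595] T [-0.02549388  0.02301406 -0.04074347] w 0.056677745816392365
shift/0.1 [ 0.781 -0.028  0.533] rot [ 0.    -0.002 -0.007]
bar ((0.5222998857498169, -0.1079113781452179), (0.013473746366798878, 0.08758358657360077), 74.9666748046875) [ 0.5196471  -0.10716575] 2314
hub px 298.2761904761905 137.27142857142857 210 [array([ 0.53207482, -0.09412103,  0.088     ]), array([ 0.5319683 , -0.09423054,  0.09      ])]
disc ((0.5312802791595459, -0.10957992076873779), 0.05134556442499161) 0.05049594497194358 7074
jar lid
((0.5383492112159729, 0.012438859790563583), 0.028303271159529686)
```

View pics/wrist8.png

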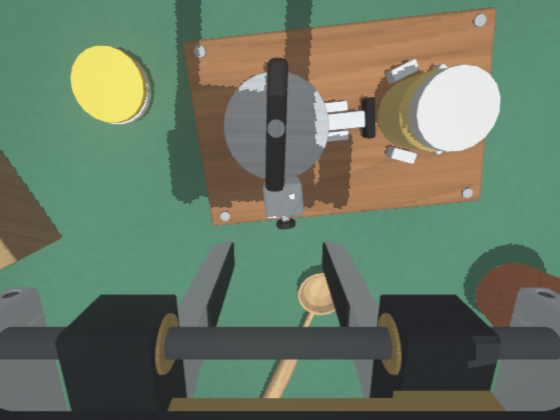

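move_arm:
  increments:
    - [[0.6,0.3,-0.01,0,0,0,0.01],[0.6,0.6,-0.02,0,0,0,0.018],[0.6,0.78,-0.025,0.1,0,0,0.018],[0.6,0.78,-0.025,0.2,0,0,0.018],[0.6,0.78,-0.025,0.2,0,0,0.018],[0.6,0.78,-0.025,0.2,0,0,0.018],[0.6,0.78,-0.025,0.2,0,0,0.018]]

```text
time: 12.85
tool_pos: [0.524, -0.1091, 0.3047]
ee_rot: [3.142, 0.001, 2.882]
wrist_force: [1.1, 0.0, 0.0]
width: 0.0566
```

```bash
python3 go.py .5223 -.1081 .255 2.880
```

```text
t 12.85 [ 0.52398465 -0.1090935   0.30466232] [3.14152812e+00 9.17419790e-04 2.88226219e+00] F [1.13188225 0.03159674 0.02286521] T [0.0508784  0.00470465 0.00777109] w 0.05662799151586591
shift/0.1 [0.019 0.005 0.497] rot [0.    0.001 0.001]
```

move_arm:
  increments:
    - [[0.6,0.02,0.005,0.1,0,0,0],[0.6,0.02,0.005,0.25,0,0,0],[0.6,0.02,0.005,0.4,0,0,0],[0.6,0.02,0.005,0.48,0,0,0],[0.6,0.02,0.005,0.48,0,0,0],[0.6,0.02,0.005,0.48,0,0,0],[0.6,0.02,0.005,0.48,0,0,0],[0.6,0.02,0.005,0.48,0,0,0]]

```text
time: 13.52
tool_pos: [0.5219, -0.1081, 0.2575]
ee_rot: [-3.142, 0.002, 2.882]
wrist_force: [-0.1, -0.2, 0.1]
width: 0.0564
```

```bash
python3 go.py .5223 -.1081 .255 2.880;  python3 - <<'E'
from h import *
from bench import robot
save('wrist',robot,'9')
E
```

```text
t 13.5167 [ 0.52189527 -0.10813199  0.25746619] [-3.14153656e+00  2.10473812e-03  2.88246986e+00] F [-0.11710612 -0.19657805  0.1276581 ] T [ 0.01679694  0.01849909 -0.0115467 ] w 0.05638676930221481
shift/0.1 [-0.004  0.001  0.025] rot [-0.     0.001  0.002]
```

View pics/wrist9.png

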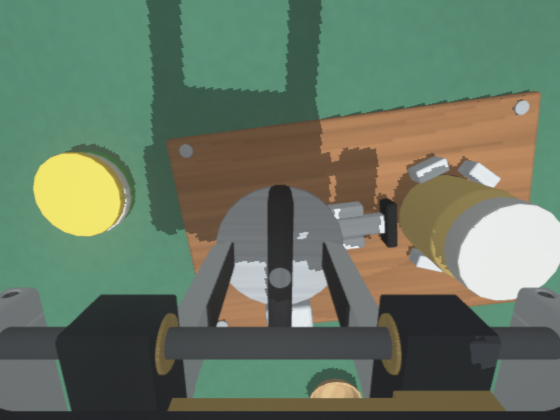

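move_arm:
  increments:
    - [[0.4,0,0,0.02,0,0,0],[0.2,0,0,0.02,0,0,0],[0,0,0,0.02,0,0,0],[0,0,0,0.02,0,0,0],[0,0,0,0.02,0,0,0],[0,0,0,0.02,0,0,0],[0,0,0,0.02,0,0,0],[0,0,0,0.02,0,0,0]]

```text
time: 14.23
tool_pos: [0.5215, -0.1074, 0.2544]
ee_rot: [3.14, 0.0, 2.882]
wrist_force: [1.2, 3.6, 0.2]
width: 0.0141
```

```bash
python3 go.py .5223 -.1081 .255 2.880
```

```text
t 14.2333 [ 0.5215352  -0.10744642  0.25436936] [3.13958250e+00 2.47364555e-05 2.88235329e+00] F [1.15172455 3.60012    0.15636663] T [ 0.45278933 -0.09183699 -0.09753521] w 0.014081552886769924
shift/0.1 [-0.009 -0.004 -0.006] rot [0.001 0.    0.001]
```

move_arm:
  increments:
    - [[0,0,0.004,0,0,0,0.03],[0,0,0.004,0,0,0,0.06],[0,0,0.004,0,0,0,0.09],[0,0,0.004,0,0,0,0.12]]

```text
time: 14.57
tool_pos: [0.5216, -0.107, 0.2544]
ee_rot: [3.14, -0.0, 2.693]
wrist_force: [-0.5, 2.7, 0.7]
width: 0.0135
```

```bash
python3 go.py .5223 -.1081 .255 2.880
```

```text
t 14.5667 [ 0.52164786 -0.10704467  0.25439579] [ 3.14035446e+00 -1.54591511e-04  2.69331135e+00] F [-0.53432134  2.71177005  0.68484479] T [ 0.44185279 -0.06223787  0.4137879 ] w 0.013519366894002221
shift/0.1 [-0.01  -0.007 -0.006] rot [ 0.001 -0.    -0.119]
```

move_arm:
  increments:
    - [[0,0,0,0,0,0,0.03],[0,0,0,0,0,0,0.06],[0,0,0,0,0,0,0.06]]

```text
time: 14.82
tool_pos: [0.5217, -0.107, 0.2544]
ee_rot: [3.14, -0.0, 2.6]
wrist_force: [1.7, 3.5, 0.3]
width: 0.0138
```

```bash
cat > s.py <<'E'
from bench import robot
o=robot.get_obs(); print("t%.2f pos %s yaw %.4f knob~%.3f q6 %.3f F %s T %s"%(o['time'],o['tool_pos'].round(4),o['ee_rot'][2],3.009-o['ee_rot'][2],o['joint_positions'][5],o['wrist_force'].round(2),o['wrist_torque'].round(3)),"tq6",o['joint_torque'][5].round(3))
E
python3 s.py
```

```text
t14.82 pos [ 0.5217 -0.107   0.2544] yaw 2.6004 knob~0.409 q6 -1.339 F [1.7  3.5  0.25] T [ 0.576 -0.243  0.321] tq6 0.636
```

move_arm:
  increments:
    - [[0,0,0,0,0,0,0.03],[0,0,0,0,0,0,0.06],[0,0,0,0,0,0,0.06]]

```text
time: 15.07
tool_pos: [0.5217, -0.1069, 0.2544]
ee_rot: [3.14, -0.0, 2.507]
wrist_force: [1.6, 4.0, 1.1]
width: 0.0137
```

```bash
python3 s.py
```

```text
t15.07 pos [ 0.5217 -0.1069  0.2544] yaw 2.5072 knob~0.502 q6 -1.246 F [1.59 4.05 1.1 ] T [ 0.628 -0.277  0.399] tq6 0.715
```

move_arm:
  increments:
    - [[0,0,0,0,0,0,0.02],[0,0,0,0,0,0,0.04],[0,0,0,0,0,0,0.04]]

```text
time: 15.32
tool_pos: [0.5217, -0.1069, 0.2544]
ee_rot: [3.14, -0.001, 2.445]
wrist_force: [1.5, 4.5, 0.2]
width: 0.0138
```

```bash
python3 s.py
```

```text
t15.32 pos [ 0.5217 -0.1069  0.2544] yaw 2.4453 knob~0.564 q6 -1.184 F [1.5  4.47 0.18] T [ 0.789 -0.284  0.582] tq6 0.751
```

move_arm:
  increments:
    - [[0,0.002,0.005,0,0,0,0.02],[0,0.002,0.005,0,0,0,0.04],[0,0.002,0.005,0,0,0,0.04]]

```text
time: 15.57
tool_pos: [0.5218, -0.1067, 0.2544]
ee_rot: [3.141, -0.0, 2.382]
wrist_force: [1.6, 3.8, 0.5]
width: 0.0138
```

```bash
python3 s.py
```

```text
t15.57 pos [ 0.5218 -0.1067  0.2544] yaw 2.3819 knob~0.627 q6 -1.120 F [1.6  3.84 0.5 ] T [ 0.701 -0.199  0.395] tq6 0.583
```

move_arm:
  increments:
    - [[0,0,0,0,0,0,0.02],[0,0,0,0,0,0,0.04],[0,0,0,0,0,0,0.04]]

```text
time: 15.82
tool_pos: [0.5218, -0.1067, 0.2544]
ee_rot: [3.14, -0.0, 2.319]
wrist_force: [1.2, 5.5, 0.5]
width: 0.0138
```

```bash
python3 s.py; python3 -c "
from h import *
from bench import robot
save('wrist',robot,'10')"
```

```text
t15.82 pos [ 0.5218 -0.1067  0.2544] yaw 2.3188 knob~0.690 q6 -1.057 F [1.16 5.55 0.55] T [ 0.779 -0.365  0.288] tq6 0.561
```

View pics/wrist10.png

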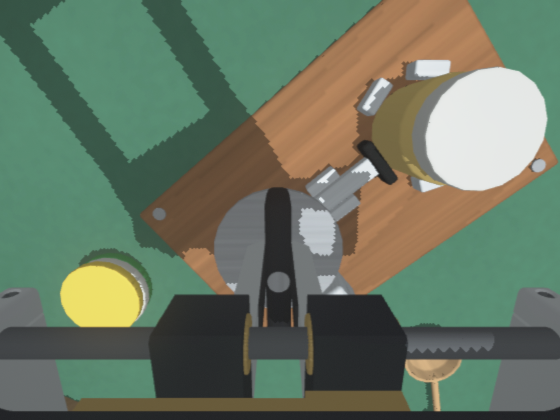

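move_arm:
  increments:
    - [[0,0.003,0.004,0,0,0,0.01],[0,0.003,0.004,0,0,0,0.02],[0,0.003,0.004,0,0,0,0.02]]

```text
time: 16.12
tool_pos: [0.5219, -0.1065, 0.2544]
ee_rot: [3.141, 0.0, 2.285]
wrist_force: [3.1, 4.1, 0.7]
width: 0.014
```

```bash
python3 s.py
```

```text
t16.12 pos [ 0.5219 -0.1065  0.2544] yaw 2.2853 knob~0.724 q6 -1.023 F [3.09 4.13 0.74] T [ 0.764 -0.496  0.21 ] tq6 0.33
```

move_arm:
  increments:
    - [[0,0,0,0,0,0,0.01],[0,0,0,0,0,0,0.02],[0,0,0,0,0,0,0.02]]

```text
time: 16.37
tool_pos: [0.5219, -0.1065, 0.2544]
ee_rot: [3.141, 0.0, 2.253]
wrist_force: [2.7, 4.3, -4.3]
width: 0.0141
```

```bash
python3 s.py
```

```text
t16.37 pos [ 0.5219 -0.1065  0.2544] yaw 2.2531 knob~0.756 q6 -0.990 F [ 2.71  4.33 -4.32] T [ 0.934 -0.411  0.159] tq6 0.222
```

move_arm:
  increments:
    - [[0,0.001,0.003,0,0,0,0.01],[0,0.001,0.003,0,0,0,0.01]]

```text
time: 16.53
tool_pos: [0.522, -0.1064, 0.2543]
ee_rot: [3.141, 0.0, 2.237]
wrist_force: [2.6, 4.1, 0.2]
width: 0.014
```

```bash
python3 s.py
```

```text
t16.53 pos [ 0.522  -0.1064  0.2543] yaw 2.2374 knob~0.772 q6 -0.974 F [2.65 4.06 0.16] T [ 0.815 -0.526  0.165] tq6 0.223
```

move_arm:
  increments:
    - [[0,0,0,0,0,0,0.01],[0,0,0,0,0,0,0.01]]

```text
time: 16.7
tool_pos: [0.522, -0.1064, 0.2544]
ee_rot: [3.141, 0.0, 2.222]
wrist_force: [1.9, 4.8, -1.7]
width: 0.0139
```

```bash
python3 s.py
```

```text
t16.70 pos [ 0.522  -0.1064  0.2544] yaw 2.2219 knob~0.787 q6 -0.959 F [ 1.86  4.82 -1.71] T [ 0.76  -0.511  0.238] tq6 0.342
```

```bash
python3 s.py; python3 -c "
from h import *
from bench import robot
for n in ('wrist','top','side'): save(n,robot,'11')
a=load('pics/top11.npz')[0][190:275,230:345];b=load('pics/side11.npz')[0][190:290,235:345]
f=lambda q:cv2.resize(q,(390,330),interpolation=cv2.INTER_CUBIC)
cv2.imwrite('pics/ts11.png',np.hstack([f(a),f(b)])[:,:,::-1])"; python3 s.py
```

```text
t16.70 pos [ 0.522  -0.1064  0.2544] yaw 2.2219 knob~0.787 q6 -0.959 F [ 1.86  4.82 -1.71] T [ 0.76  -0.511  0.238] tq6 0.342
t16.85 pos [ 0.522  -0.1064  0.2544] yaw 2.2226 knob~0.786 q6 -0.959 F [ 3.14  4.07 -1.03] T [ 0.742 -0.587  0.169] tq6 0.219
```

View pics/wrist11.png

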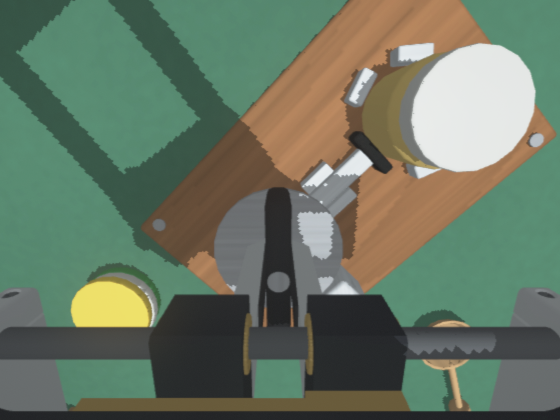

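View pics/ts11.png

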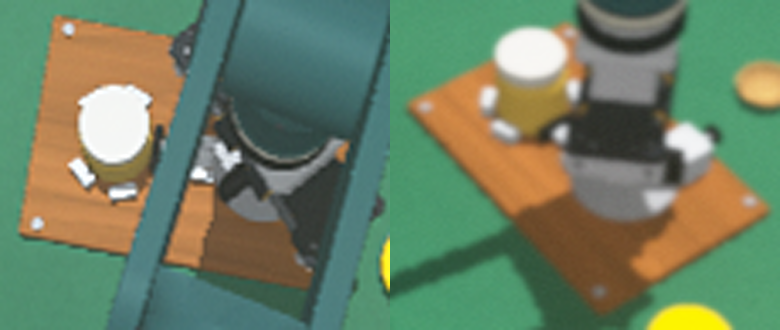

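move_arm:
  increments:
    - [[0,0,0,0,0,0,0.01],[0,0,0,0,0,0,0.01],[0,0,0,0,0,0,0.01]]

```text
time: 17.1
tool_pos: [0.522, -0.1064, 0.2544]
ee_rot: [3.141, 0.0, 2.206]
wrist_force: [3.8, 3.8, -1.3]
width: 0.0138
```

```bash
python3 s.py;python3 -c "
from h import *
from bench import robot
save('side',robot,'12')
f=lambda n:cv2.resize(load(f'pics/side{n}.npz')[0][215:265,290:345],(390,355),interpolation=cv2.INTER_CUBIC)
cv2.imwrite('pics/ss12.png',np.hstack([f(5),f(12)])[:,:,::-1])"; python3 s.py
```

```text
t17.10 pos [ 0.522  -0.1064  0.2544] yaw 2.2063 knob~0.803 q6 -0.943 F [ 3.81  3.76 -1.28] T [ 0.785 -0.703 -0.026] tq6 0.007
t17.15 pos [ 0.522  -0.1064  0.2544] yaw 2.2064 knob~0.803 q6 -0.943 F [ 3.66  2.64 -1.47] T [ 0.767 -0.707  0.003] tq6 -0.006
```

View pics/ss12.png

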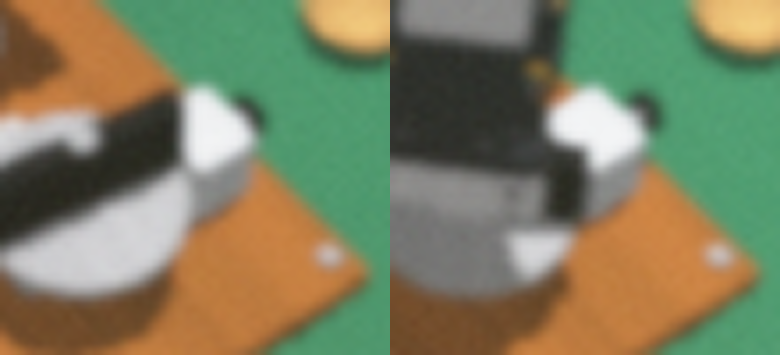

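move_arm:
  increments:
    - [[0,0,0,0,0,0,0.01],[0,0,0,0,0,0,0.02],[0,0,0,0,0,0,0.02]]

```text
time: 17.4
tool_pos: [0.5221, -0.1063, 0.2545]
ee_rot: [3.141, 0.0, 2.175]
wrist_force: [4.0, 3.6, -0.2]
width: 0.0134
```

```bash
python3 s.py
```

```text
t17.40 pos [ 0.5221 -0.1063  0.2545] yaw 2.1745 knob~0.834 q6 -0.911 F [ 3.97  3.6  -0.24] T [ 0.769 -0.79  -0.007] tq6 0.095
```

move_arm:
  increments:
    - [[0,0,0,0,0,0,0.01],[0,0,0,0,0,0,0.02],[0,0,0,0,0,0,0.02]]

```text
time: 17.65
tool_pos: [0.5221, -0.1064, 0.2544]
ee_rot: [3.141, 0.0, 2.143]
wrist_force: [4.3, 3.5, -3.7]
width: 0.0138
```

```bash
python3 s.py
```

```text
t17.65 pos [ 0.5221 -0.1064  0.2544] yaw 2.1428 knob~0.866 q6 -0.880 F [ 4.29  3.5  -3.71] T [ 0.789 -0.773 -0.021] tq6 0.141
```

move_arm:
  increments:
    - [[0,0,0.003,0,0,0,0.01],[0,0,0.003,0,0,0,0.02],[0,0,0.003,0,0,0,0.02]]

```text
time: 17.9
tool_pos: [0.5222, -0.1063, 0.2544]
ee_rot: [-3.142, 0.0, 2.111]
wrist_force: [3.6, 3.4, -1.1]
width: 0.0133
```

```bash
python3 s.py;python3 -c "
from h import *
from bench import robot
save('side',robot,'13');save('wrist',robot,'13')
f=lambda n:cv2.resize(load(f'pics/side{n}.npz')[0][215:265,290:345],(390,355),interpolation=cv2.INTER_CUBIC)
cv2.imwrite('pics/ss13.png',np.hstack([f(12),f(13)])[:,:,::-1])"; python3 s.py
```

```text
t17.90 pos [ 0.5222 -0.1063  0.2544] yaw 2.1114 knob~0.898 q6 -0.848 F [ 3.57  3.42 -1.09] T [ 0.662 -0.803 -0.035] tq6 0.116
t18.00 pos [ 0.5222 -0.1063  0.2544] yaw 2.1122 knob~0.897 q6 -0.849 F [ 3.94  2.18 -0.93] T [ 0.588 -0.806 -0.093] tq6 -0.016
```

View pics/ss13.png

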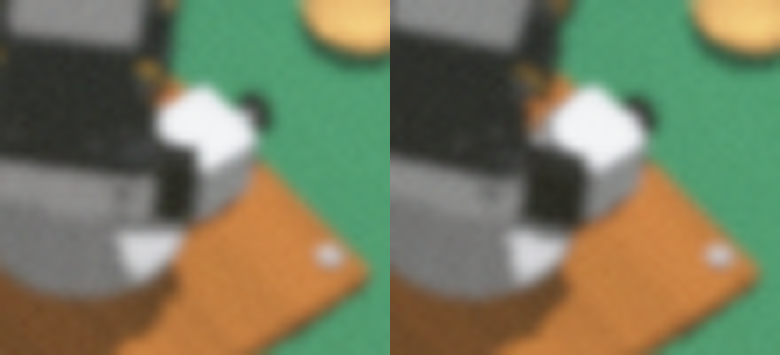

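View pics/wrist13.png

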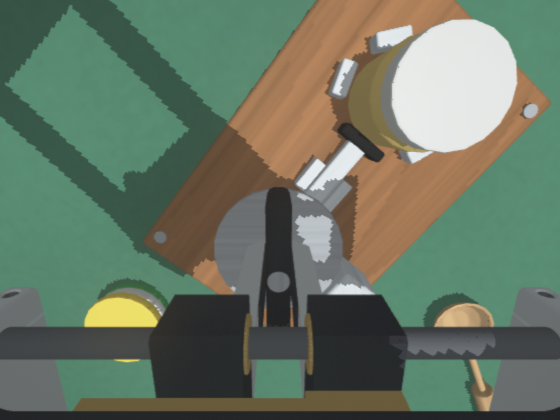

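move_arm:
  increments:
    - [[0,0,0,0,0,0,0.01],[0,0,0,0,0,0,0.02],[0,0,0,0,0,0,0.02]]

```text
time: 18.25
tool_pos: [0.5222, -0.1062, 0.2544]
ee_rot: [3.142, 0.0, 2.08]
wrist_force: [4.1, 2.1, -0.6]
width: 0.0138
```

```bash
python3 s.py
```

```text
t18.25 pos [ 0.5222 -0.1062  0.2544] yaw 2.0804 knob~0.929 q6 -0.817 F [ 4.07  2.14 -0.56] T [ 0.535 -0.798  0.089] tq6 0.162
```

move_arm:
  increments:
    - [[0,0,0,0,0,0,0.01],[0,0,0,0,0,0,0.01],[0,0,0,0,0,0,0.01]]

```text
time: 18.5
tool_pos: [0.5222, -0.1062, 0.2544]
ee_rot: [3.141, 0.0, 2.065]
wrist_force: [3.8, 2.4, 0.0]
width: 0.0135
```

```bash
python3 s.py;python3 -c "
from h import *
from bench import robot
save('side',robot,'14')
f=lambda n:cv2.resize(load(f'pics/side{n}.npz')[0][225:245,315:335],(390,390),interpolation=cv2.INTER_CUBIC)
cv2.imwrite('pics/ss14.png',np.hstack([f(13),f(14)])[:,:,::-1])"; python3 s.py
```

```text
t18.50 pos [ 0.5222 -0.1062  0.2544] yaw 2.0654 knob~0.944 q6 -0.802 F [3.82 2.35 0.01] T [ 0.473 -0.79  -0.004] tq6 0.055
t18.55 pos [ 0.5222 -0.1063  0.2544] yaw 2.0653 knob~0.944 q6 -0.802 F [ 3.62  2.34 -0.76] T [ 0.544 -0.766  0.046] tq6 0.044
```

View pics/ss14.png

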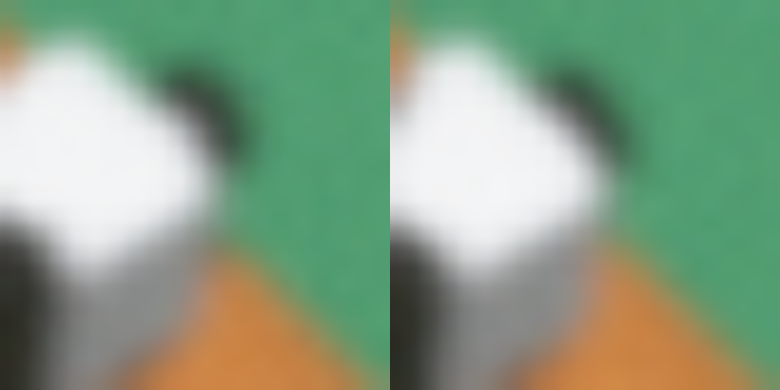

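```bash
cat > pin.py <<'E'
from h import *
def dark(n):
    p=load(f'pics/side{n}.npz')[0][225:236,321:332].astype(float)
    g=p[...,1]; return round(np.clip(120-g,0,None).sum()/100,2)
if __name__=="__main__":
    import sys
    from bench import robot
    save('side',robot,sys.argv[1])
    for n in [0,5,11,12,13,14]+sys.argv[1:]: print(n,dark(n))
E
cat > both.sh <<'E'
python3 s.py; python3 pin.py $1 | tail -${2:-1}; python3 s.py
E
python3 -c "
from pin import *
for n in [0,5,11,12,13,14]: print(n,dark(n))"
```

```text
0 2.99
5 2.29
11 4.13
12 3.64
13 2.74
14 1.72
```

move_arm:
  increments:
    - [[0,0,0,0,0,0,0.01],[0,0,0,0,0,0,0.01],[0,0,0,0,0,0,0.01]]

```text
time: 18.8
tool_pos: [0.5223, -0.1062, 0.2544]
ee_rot: [3.141, 0.0, 2.05]
wrist_force: [3.9, 1.6, -0.9]
width: 0.0136
```

```bash
bash both.sh 15
```

```text
t18.80 pos [ 0.5223 -0.1062  0.2544] yaw 2.0497 knob~0.959 q6 -0.786 F [ 3.93  1.55 -0.88] T [ 0.486 -0.857  0.073] tq6 0.046
15 1.42
t18.85 pos [ 0.5223 -0.1063  0.2544] yaw 2.0497 knob~0.959 q6 -0.786 F [ 3.8   1.2  -1.55] T [ 0.438 -0.786  0.019] tq6 0.035
```

move_arm:
  increments:
    - [[0,0,0,0,0,0,0.01],[0,0,0,0,0,0,0.01],[0,0,0,0,0,0,0.01]]

```text
time: 19.1
tool_pos: [0.5223, -0.1062, 0.2544]
ee_rot: [3.141, 0.0, 2.034]
wrist_force: [4.5, 1.6, -2.0]
width: 0.0137
```

```bash
bash both.sh 16
```

```text
t19.10 pos [ 0.5223 -0.1062  0.2544] yaw 2.0339 knob~0.975 q6 -0.770 F [ 4.47  1.56 -1.98] T [ 0.402 -0.873  0.019] tq6 0.021
16 0.94
t19.15 pos [ 0.5222 -0.1062  0.2544] yaw 2.0340 knob~0.975 q6 -0.770 F [ 3.88  1.71 -2.03] T [ 0.413 -0.894 -0.047] tq6 0.01
```

move_arm:
  increments:
    - [[0,0,0,0,0,0,0.01],[0,0,0,0,0,0,0.01],[0,0,0,0,0,0,0.01]]

```text
time: 19.4
tool_pos: [0.5223, -0.1062, 0.2544]
ee_rot: [3.141, 0.0, 2.018]
wrist_force: [4.7, 0.9, -1.7]
width: 0.0136
```

```bash
bash both.sh 17
```

```text
t19.40 pos [ 0.5223 -0.1062  0.2544] yaw 2.0183 knob~0.991 q6 -0.755 F [ 4.71  0.95 -1.68] T [ 0.409 -0.918  0.043] tq6 0.048
17 0.82
t19.45 pos [ 0.5222 -0.1062  0.2544] yaw 2.0183 knob~0.991 q6 -0.755 F [ 4.3   1.32 -2.52] T [ 0.456 -0.977  0.039] tq6 0.038
```

move_arm:
  increments:
    - [[0,0,0,0,0,0,0.01],[0,0,0,0,0,0,0.01],[0,0,0,0,0,0,0.01]]

```text
time: 19.7
tool_pos: [0.5223, -0.1062, 0.2544]
ee_rot: [3.141, 0.0, 2.002]
wrist_force: [4.0, 0.6, -0.9]
width: 0.0138
```

```bash
bash both.sh 18
```

```text
t19.70 pos [ 0.5223 -0.1062  0.2544] yaw 2.0022 knob~1.007 q6 -0.738 F [ 3.96  0.56 -0.93] T [ 0.317 -0.882  0.081] tq6 0.09
18 0.49
t19.75 pos [ 0.5223 -0.1062  0.2544] yaw 2.0022 knob~1.007 q6 -0.738 F [ 4.19  1.77 -2.81] T [ 0.388 -0.958  0.127] tq6 0.079
```

move_arm:
  increments:
    - [[0,0,0,0,0,0,0.007],[0,0,0,0,0,0,0.007],[0,0,0,0,0,0,0.007]]

```text
time: 20.0
tool_pos: [0.5223, -0.1062, 0.2544]
ee_rot: [3.141, 0.0, 1.991]
wrist_force: [4.7, 1.9, -0.9]
width: 0.0138
```

```bash
bash both.sh 19
```

```text
t20.00 pos [ 0.5223 -0.1062  0.2544] yaw 1.9913 knob~1.018 q6 -0.727 F [ 4.66  1.88 -0.87] T [ 0.313 -1.09   0.09 ] tq6 0.115
19 0.26
t20.05 pos [ 0.5223 -0.1062  0.2544] yaw 1.9913 knob~1.018 q6 -0.727 F [ 5.14  0.32 -3.42] T [ 0.449 -0.88   0.093] tq6 0.112
```

move_arm:
  increments:
    - [[0,0,0,0,0,0,0.007],[0,0,0,0,0,0,0.007],[0,0,0,0,0,0,0.007]]

```text
time: 20.3
tool_pos: [0.5223, -0.1062, 0.2544]
ee_rot: [3.141, 0.0, 1.98]
wrist_force: [5.2, 1.6, -1.8]
width: 0.0138
```

```bash
bash both.sh 20; python3 -c "
from h import *
f=lambda n:cv2.resize(load(f'pics/side{n}.npz')[0][225:245,315:335],(260,260),interpolation=cv2.INTER_CUBIC)
cv2.imwrite('pics/ss20.png',np.hstack([f(14),f(17),f(20)])[:,:,::-1])"
```

```text
t20.30 pos [ 0.5223 -0.1062  0.2544] yaw 1.9803 knob~1.029 q6 -0.716 F [ 5.17  1.64 -1.8 ] T [ 0.381 -1.092  0.08 ] tq6 0.121
20 0.17
t20.35 pos [ 0.5223 -0.1062  0.2544] yaw 1.9803 knob~1.029 q6 -0.717 F [ 4.74  2.22 -0.19] T [ 0.326 -0.956  0.105] tq6 0.117
```

View pics/ss20.png

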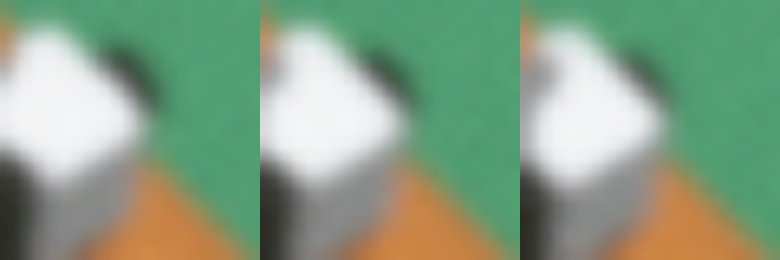

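move_arm:
  increments:
    - [[0,0,0,0,0,0,0.007],[0,0,0,0,0,0,0.007],[0,0,0,0,0,0,0.007]]

```text
time: 20.6
tool_pos: [0.5223, -0.1062, 0.2544]
ee_rot: [3.141, 0.0, 1.969]
wrist_force: [5.4, 1.6, -3.4]
width: 0.0139
```

```bash
bash both.sh 21
```

```text
t20.60 pos [ 0.5223 -0.1062  0.2544] yaw 1.9694 knob~1.040 q6 -0.706 F [ 5.42  1.62 -3.38] T [ 0.375 -0.927  0.148] tq6 0.164
21 0.15
t20.65 pos [ 0.5223 -0.1062  0.2544] yaw 1.9694 knob~1.040 q6 -0.706 F [ 4.4   0.93 -1.61] T [ 0.334 -1.055  0.191] tq6 0.16
```

move_arm:
  increments:
    - [[0,0,0,0,0,0,0.006],[0,0,0,0,0,0,0.006],[0,0,0,0,0,0,0.006]]

```text
time: 20.9
tool_pos: [0.5223, -0.1061, 0.2544]
ee_rot: [3.141, 0.0, 1.96]
wrist_force: [4.2, 1.0, -2.9]
width: 0.0139
```

```bash
bash both.sh 22; python3 -c "
from h import *
for n in (13,14,15,16,17,18,19,20,21,22):
    p=load(f'pics/side{n}.npz')[0][225:236,321:332].astype(float); g=p[...,1]; print(n,np.clip(140-g,0,None).sum()/100, g.min())"
```

```text
t20.90 pos [ 0.5223 -0.1061  0.2544] yaw 1.9603 knob~1.049 q6 -0.696 F [ 4.22  0.96 -2.88] T [ 0.372 -0.924  0.241] tq6 0.238
22 0.14
t20.95 pos [ 0.5223 -0.1061  0.2544] yaw 1.9603 knob~1.049 q6 -0.696 F [ 4.17  2.18 -2.47] T [ 0.385 -1.038  0.201] tq6 0.235
13 6.31 80.0
14 4.55 90.0
15 3.85 93.0
16 3.19 93.0
17 2.94 95.0
18 2.16 100.0
19 1.79 103.0
20 1.52 107.0
21 1.33 110.0
22 1.35 112.0
```

move_arm:
  increments:
    - [[0,0,0,0,0,0,0.005],[0,0,0,0,0,0,0.005],[0,0,0,0,0,0,0.005]]

```text
time: 21.2
tool_pos: [0.5223, -0.1061, 0.2544]
ee_rot: [3.141, 0.0, 1.953]
wrist_force: [5.4, 1.4, -2.6]
width: 0.0139
```

```bash
bash both.sh 23;  python3 -c "
from h import *
for n in (21,22,23):
    p=load(f'pics/side{n}.npz')[0][225:236,321:332].astype(float); g=p[...,1]; print(n,np.clip(140-g,0,None).sum()/100, g.min())"
```

```text
t21.20 pos [ 0.5223 -0.1061  0.2544] yaw 1.9526 knob~1.056 q6 -0.689 F [ 5.38  1.37 -2.61] T [ 0.356 -0.999  0.297] tq6 0.306
23 0.12
t21.25 pos [ 0.5223 -0.1061  0.2544] yaw 1.9527 knob~1.056 q6 -0.689 F [ 4.13  1.21 -0.37] T [ 0.25  -0.905  0.249] tq6 0.303
21 1.33 110.0
22 1.35 112.0
23 1.38 111.0
```

move_arm:
  increments:
    - [[0.3,0,0,0,0,0,0],[0.5,0,0,0,0,0,0],[0.5,0,0,0,0,0,0],[0.5,0,0,0,0,0,0],[0.5,0,0,0,0,0,0]]

```text
time: 21.67
tool_pos: [0.5218, -0.1063, 0.2541]
ee_rot: [-3.14, -0.0, 1.952]
wrist_force: [-0.4, -0.1, 0.0]
width: 0.0433
```

move_arm:
  increments:
    - [[0.5,0,0,-0.1,0,0,0],[0.5,0,0,-0.3,0,0,0],[0.5,0,0,-0.6,0,0,0],[0.5,0,0,-0.95,0,0,0],[0.5,0,0,-0.95,0,0,0],[0.5,0,0,-0.95,0,0,0]]

```text
time: 22.17
tool_pos: [0.5226, -0.1064, 0.3532]
ee_rot: [3.136, 0.004, 1.952]
wrist_force: [0.1, -0.4, 0.6]
width: 0.0468
```

move_arm:
  increments:
    - [[0.5,-0.3,0,0,0,0,0.07],[0.5,-0.6,0,0,0,0,0.14],[0.5,-0.8,0,0,0,0,0.21],[0.5,-0.8,0,0,0,0,0.28],[0.5,-0.8,0,0,0,0,0.32],[0.5,-0.8,0,0,0,0,0.32],[0.5,-0.8,0,0,0,0,0.32],[0.5,-0.8,0,0,0,0,0.32]]

```text
time: 22.83
tool_pos: [0.5518, -0.1802, 0.3485]
ee_rot: [-3.14, -0.001, 1.452]
wrist_force: [0.9, 1.0, -0.2]
width: 0.0466
```

```bash
python3 s.py; python3 -c "
from h import *
from bench import robot
save('wrist',robot,'24');save('side',robot,'24')
p,d,X=cloud('pics/wrist24.npz'); hsv=cv2.cvtColor(p,cv2.COLOR_RGB2HSV)
m=(abs(X[...,2]-.092)<.006)&(hsv[...,1]<60)&(np.hypot(X[...,0]-.539,X[...,1]-.0157)<.05)
print('lid',cv2.minEnclosingCircle(X[m][:,:2].astype(np.float32)),np.median(X[m][:,2]))
f=lambda n:cv2.resize(load(f'pics/side{n}.npz')[0][160:290,200:360],(780,585),interpolation=cv2.INTER_CUBIC)
cv2.imwrite('pics/ss24.png',f(24)[:,:,::-1])
from pin import dark; print(dark(24))"
```

```text
t22.83 pos [ 0.5518 -0.1802  0.3485] yaw 1.4515 knob~1.557 q6 -0.294 F [ 0.87  1.   -0.2 ] T [-0.068  0.067 -0.016] tq6 -0.004
lid ((0.0, 0.0), 0.0) nan
0.0
  return _methods._mean(a, axis=axis, dtype=dtype,
  ret = ret.dtype.type(ret / rcount)
```

View pics/wrist24.png

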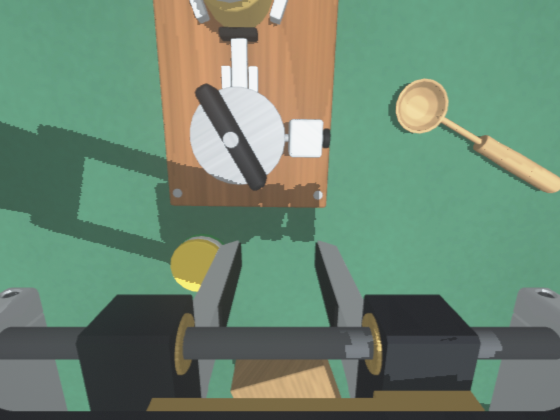

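View pics/ss24.png

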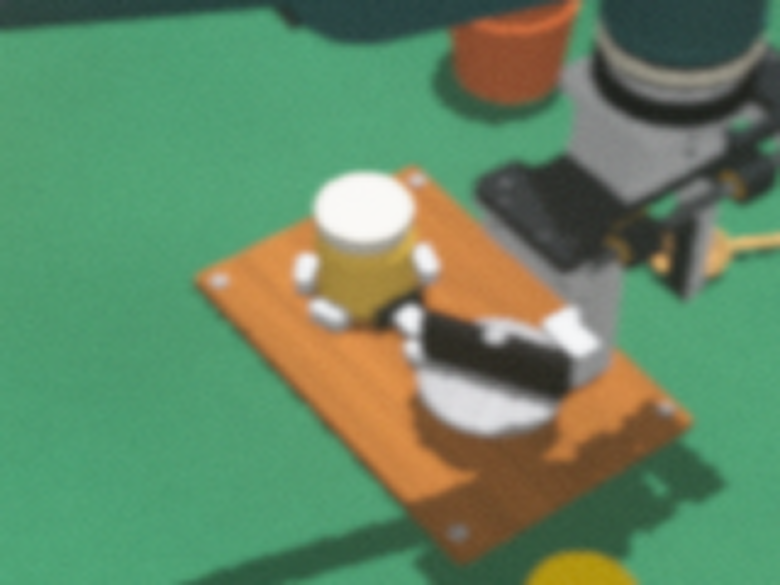

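move_arm:
  increments:
    - [[0.5,0.3,0.2,0,0,0,0],[0.5,0.7,0.3,0.0,0,0,0],[0.5,0.7,0.3,0.1,0,0,0],[0.5,0.7,0.3,0.2,0,0,0],[0.5,0.7,0.3,0.2,0,0,0],[0.5,0.7,0.3,0.2,0,0,0],[0.5,0.7,0.3,0.2,0,0,0]]

```text
time: 23.52
tool_pos: [0.5898, -0.1156, 0.3293]
ee_rot: [-3.141, 0.0, 1.449]
wrist_force: [-0.9, -1.0, 0.4]
width: 0.0467
```

```bash
python3 s.py; python3 -c "
from h import *
from bench import robot
save('wrist',robot,'25')
p,d,X=cloud('pics/wrist25.npz'); _,_,K,R,t=load('pics/wrist25.npz');hsv=cv2.cvtColor(p,cv2.COLOR_RGB2HSV)
m=(abs(X[...,2]-.092)<.006)&(hsv[...,1]<60)&(np.hypot(X[...,0]-.539,X[...,1]-.0157)<.05)
print('lid',cv2.minEnclosingCircle(X[m][:,:2].astype(np.float32)),np.median(X[m][:,2]))
u,v=map(int,proj((.588,-.117,.036),K,R,t));print(u,v)
v=max(v,40);cv2.imwrite('pics/w25z.png',cv2.resize(p[v-40:v+40,u-50:u+50],(750,600),interpolation=cv2.INTER_CUBIC)[:,:,::-1])"
```

```text
t23.52 pos [ 0.5898 -0.1156  0.3293] yaw 1.4485 knob~1.560 q6 -0.165 F [-0.86 -1.    0.35] T [-0.045  0.02  -0.058] tq6 -0.004
lid ((0.5389800667762756, 0.01446122583001852), 0.02801664173603058) 0.09249304073415307
276 213
```

View pics/wrist25.png

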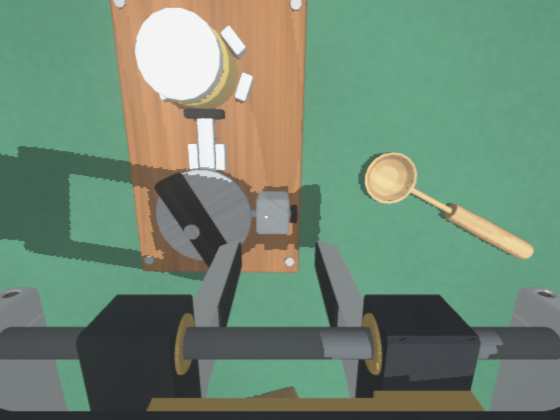

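View pics/w25z.png

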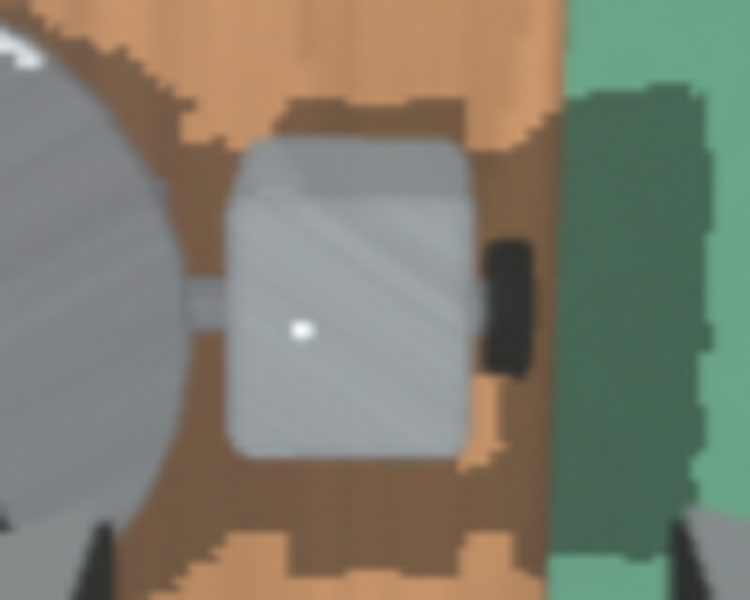

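```bash
python3 -c "
from bench import robot
print(robot.close_job())"
```

```text
the job is handed in; nothing more can be done
None
```

The honey jar is standing in the nest, the clamp is locked with its pin home, and I handed the job in at about 23.6 s. The hand-in reports no verdict, so this rests on my own last checks.

- **Jar:** I set it down in the open nest with about 6 N of contact force and let go. After clamping, its lid top was at 92.5 mm (92 mm expected) and its centre about 1.5 mm from the measured nest centre.
- **Knob:** I turned it clockwise from about 0.13 to 1.06 rad. The turning torque dropped to near zero as the notch came round, then rose to about 0.3 N m once the pin stopped moving in. I stopped there and let go.
- **Pin:** In the last wrist picture the gap between pin head and block is about 1.7 mm. The nominal gap is 1.5 mm when home, against 6 mm at the start.
- **Other things:** The gripper was clear, and I saw no sign that anything else on the table had moved. I did not measure each bystander's position at the end.

Two readings disagreed. The knob's start angle came out as 0.085 rad from the top camera and 0.13 rad from the wrist camera. The nest position from the board corners was a few millimetres off the one from its disc and stops. I used the wrist-camera values in both cases.

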